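Bring the cultures out of the dark box onto the light rack

TASK

The dark period is over: lift the handle of the dark box's barrel bolt out of its notch, draw the bolt right back and swing the hood right up, then lay every culture flask from inside on the sloped light rack, flat, cap uphill and its base end down against the stop lip. When all flasks are on the rack, shut the hood fully, shoot the bolt home and lay its handle back down in the notch. Leave the other things on the bench alone.

Things in the scene. Friction and masses are not known exactly. Their poses are not given: they have to be found in the camera images.
- dark_box: Low white dark box (plinth 176 x 290 x 30 mm, fixed to the bench) with a grey hood over its tray. Origin: centre of its underside; x points from the front deck (robot side, where the bolt is) to the hinge side at the back, y to the left along the front, z up. The tray floor lies 30 mm up, between x -40 and +72 mm and y -131 and +131 mm, with a lip 6 mm high around it.
- hood (a joint): Opening angle of the hood (rad): 0 shut, grows as its front swings up and back, stop at 1.6. Hood 130 mm deep, 276 wide, 46 high, 0.35 kg; its stiff hinge (0.4 N m) stays where it is left; fully open its tab and staple reach about 215 mm above the bench. While the bolt is shot through the steel staple on the hood's front (at box y -45 mm), the hood cannot lift more than about 0.02 rad.
- hood_hinge (a point): A point on the hinge axis of the hood, which runs along the box's y at box x +83 mm, 32 mm above the bench. Axes as dark_box.
- hood_tab (a point): Centre of the grip of the black pull tab in the middle of the hood's front, near its top: 14 mm thick along box y, 16 mm high, sticking 34 mm out of the front when shut. It is 150 mm in front of and 34 mm above the hinge axis when shut, and turns with the hood; it may be pinched across its thickness from above at every angle.
- bolt (a joint): Travel of the barrel bolt's steel rod (m): 0 shot home through the staple, 0.036 fully drawn. It slides along the box's y axis, towards -y when drawn; friction about 1.5 N. It moves only while the handle stands up: lying down, the handle sits in a notch at either end of the travel and the wall between the two notches stops it.
- bolt_handle (a joint): Angle of the bolt's handle about the rod (rad): 0 lying down towards the robot, level, in its notch; 1.57 upright; stop at 1.6. It clears the notch from about 1.2. Slight friction: it stays where it is put.
- bolt_knob (a point): Centre of the 16 mm steel ball on the handle's end, 38 mm from the rod's axis (along box y at box x -78 mm, 45 mm up); at box y -85 mm with the bolt home, -121 mm drawn. The ball turns freely on a pin along y, so it can stay pinched between fingers (along y) while the handle swings. Lying down, it stands 28 mm out in front of the plinth, so fingers can go down on both sides of it.
- light_rack: Aluminium stand with a sloped, light panel on top, fixed to the bench, 150 x 290 mm, 85 mm high. Origin: centre of its underside; x away from the high edge, towards the low edge (far side from the robot), z up.
- light_bed: The sloped panel of the rack, 126 mm up the slope and 276 mm wide inside, tilted 0.262 rad (15 degrees). Origin: on its surface, middle of the low edge, at the foot of the stop lip (12 mm high); x points up the slope (towards the robot), z out of the panel, y along the low edge. Side lips 8 mm high at y -138 and +138 mm. The origin is 62 mm from the rack's centre and 45 mm above the bench.
- flask0_cap (a point): Centre of the white screw cap (22 mm across, 20 mm long) of culture flask 0, where to take the flask from above, fingers on both sides; 13 mm above what it lies on. The flask is a flat greenish one of 92 mm length and about 60 g: body 46 mm wide, 26 mm thick; x points along it from its base to its cap, z out of its flat face. The flasks lie side by side about 60 mm apart. Absent in some runs.
- flask0_mid (a point): Centre of the flat body of culture flask 0: 54 mm from the cap's centre and 28 mm from the base end; 13 mm above what it lies on. Axes as its cap. Absent in some runs.
- flask1_cap (a point): Centre of the white screw cap (22 mm across, 20 mm long) of culture flask 1, where to take the flask from above, fingers on both sides; 13 mm above what it lies on. The flask is a flat greenish one of 92 mm length and about 60 g: body 46 mm wide, 26 mm thick; x points along it from its base to its cap, z out of its flat face. The flasks lie side by side about 60 mm apart. Absent in some runs.
- flask1_mid (a point): Centre of the flat body of culture flask 1: 54 mm from the cap's centre and 28 mm from the base end; 13 mm above what it lies on. Axes as its cap. Absent in some runs.
- flask2_cap (a point): Centre of the white screw cap (22 mm across, 20 mm long) of culture flask 2, where to take the flask from above, fingers on both sides; 13 mm above what it lies on. The flask is a flat greenish one of 92 mm length and about 60 g: body 46 mm wide, 26 mm thick; x points along it from its base to its cap, z out of its flat face. The flasks lie side by side about 60 mm apart. Absent in some runs.
- flask2_mid (a point): Centre of the flat body of culture flask 2: 54 mm from the cap's centre and 28 mm from the base end; 13 mm above what it lies on. Axes as its cap. Absent in some runs.
- flask3_cap (a point): Centre of the white screw cap (22 mm across, 20 mm long) of culture flask 3, where to take the flask from above, fingers on both sides; 13 mm above what it lies on. The flask is a flat greenish one of 92 mm length and about 60 g: body 46 mm wide, 26 mm thick; x points along it from its base to its cap, z out of its flat face. The flasks lie side by side about 60 mm apart. Absent in some runs.
- flask3_mid (a point): Centre of the flat body of culture flask 3: 54 mm from the cap's centre and 28 mm from the base end; 13 mm above what it lies on. Axes as its cap. Absent in some runs.
- petri: Bystander to be left alone: covered dish, 60 mm across, 14 mm high. Origin: centre of its underside.
- spare_cap: Bystander to be left alone: spare screw cap, 22 mm across, 20 mm high. Origin: centre of its underside.
- wash_bottle: Bystander to be left alone: white wash bottle, 64 mm across, 150 mm high. Origin: centre of its underside.
- beaker: Bystander to be left alone: glass beaker, 70 mm across, 90 mm high. Origin: centre of its underside.
- sample_jar: Bystander to be left alone: glass jar, 60 mm across, 75 mm high. Origin: centre of its underside.
- timer: Bystander to be left alone: flat white timer, 60 x 60 x 18 mm. Origin: centre of its underside.
- marker: Bystander to be left alone: black marker pen, 130 mm long, 13 mm thick. Origin: centre of its underside.

How it is judged:
By the outcome, as a careful person would: the job done as asked, in the order asked, and still so for the second after the job is handed in, with the robot touching nothing.
Of flask0, flask1, flask2, flask3 only 2 to 4 are there at a start; the rules pass over those that are not, and their reading is None.
At some moment in a run one of flask0, flask1, flask2, flask3 may be knocked a few centimetres aside while the robot is not near it.
It also fails if it takes over 210 s, if anything falls off the work surface, if the arm or the gripper's body presses on something with over 40 N, if the wrist force passes 120 N, or if a joint passes its speed limit or range.

ROBOT

A 6-joint arm with a two-finger parallel gripper is mounted at the origin on the work surface. World frame = base frame: x ahead of the robot, y to its left, z up, the work surface at z = 0. Lengths are in m, angles in rad, forces in N, time in s.
With the tool pointing down it reaches from about 0.35 to 0.775 m from the base axis. Payload 7.3 kg.
Tool frame: the origin (TCP) lies on the front face of the gripper's body, between the roots of the fingers; the fingertips stand 66 mm ahead of it and the grasp point (between the pads) lies 47 mm ahead of it; z points along the fingers, y is the direction in which the jaws open and shut (so a half turn about z gives the same grasp; the last joint's range is limited). The gripper opens to 92 mm and grips with 3 to 60 N. Pads are 19 mm wide; open, the fingers measure 130 mm over their backs; the gripper's body (75 mm by 190 mm) begins 47 mm behind the grasp point.
Start: joints at [-1.263, 0.342, 1.524, -0, 1.275, -0.146], TCP at [0.23, -0.472, 0.292] pointing down, gripper open.
Joint ranges: [-2.53, 2.53], [-0.77, 2.02], [0.04, 2.7], [-1, 4.14], [0.28, 2.66], [-3.11, 3.11]. Speed limits (rad/s): [2.57, 2.57, 3.14, 3.14, 3.14, 3.14].

INTERFACE

Orientations are given as [roll, pitch, yaw] about the fixed x, y, z axes, in that order (R = Rz(yaw) Ry(pitch) Rx(roll)).
In Python, from cell import observe, read_camera, hand_in, search_frame, tip_of gives the robot as it stands. The module is installed in compiled form; this text tells all that it offers.
- The arm moves only by the tool apply_moves, never from a script. Its argument "motion" is a list of rows, each an object with "offset": the shift along the tool's x, y, z in mm, a list of three; "rotation": the turn, a rotation vector about the tool's x, y, z in rad, a list of three. In form: [{"offset": [x, y, z], "rotation": [rx, ry, rz]}, ...]. A call has 1 to 12 rows; each row shifts and turns the pose as measured when the row begins, along the tool's axes as they then stand; what a row does not reach is not made up. A row lasts 1/12 s, in which the tool goes at most 41.7 mm and 7.16 degrees, less where a joint would pass 70% of its speed; a pose out of reach is approached as far as the arm can. A call with a gripper value outside its range is refused whole. "grip" is the closure, from 0 (fully open) to 1 (shut), set as the call begins (left out, the last holds). The fingers move at their own pace and stop on an object; "grip_force" is the grip in N (left out, the last holds). Time passes only in rows, so rows that do not move let the fingers close. It gives the time, the measured TCP pose, the force and the opening at its end, in the units of the state.
- observe(): the state, without advancing time (a new reading comes with each control period).
- read_camera(name): name is "scene" or "top"; returns a dict with "img" (420x560x3 uint8, red, green, blue), "camera_matrix" (3x3 intrinsics, pixels), "R" (3x3) and "t" (3): a world point X has camera coordinates R X + t. Camera axes: x right, y down, z forward; pixel columns grow to the right and rows downward; lengths in m; the calibration is good to about 2 mm. A picture is of the moment at which its call begins. There is no depth.
- hand_in(): hands the job in, once; it reports no verdict.
Trained networks look in a picture, given as the dict that the camera call returned (one of the last four; its "shot" number tells which), for a name from the list of things; names that differ only in an ending like _2 or _b are one class to them, and where a whole thing is asked for, a point or a joint stands for the part that bears it (a point fixed in the world has none). Each returns a list of dicts, best first, with "score" (0 to 1); they miss things now and then, are a little off and sometimes report something else, mostly with a low value. They report only what shows in the picture. A call takes as long as a camera call.
- search_frame(query, picture): "location" ([x, y, z] in m, in world coordinates, good to about 4 mm: the middle of the surface that is visible of it).
- tip_of(query, picture): "location" ([x, y, z] in m, in world coordinates, good to about 4 mm: a listed point, or the origin of a listed thing).
The state is a dict: "time": time; "qpos": joint angles; "qvel": joint speeds; "joint_efforts": joint torques, N m; "tool_pos": TCP position; "tool_rot": TCP orientation; "contact_force": force on the tool from outside, world axes, zero at the start; "torque": the same for the moment, N m; "opening": finger opening in m.
Only numpy, scipy, OpenCV 4.12 (cv2) and the standard library are available. Lean on these libraries where they do the work, as an engineer would, in place of code of your own. Each camera call takes 0.05 s, during which the arm holds its last target.

## Working session

There is one attempt and no reset: what is moved stays moved. The work goes in short steps, Python scripts to look and compute and a tool call to move; the robot and the scene stay as the last step left them, time stands still between calls to the robot, and variables do not carry over. Pictures are saved under pics/ and viewed, and the job is handed in when it is done.

Besides the shell and the picture viewer there is one more tool, called by a JSON object that holds its "fn" and its "kwargs", one argument or row to a line. apply_moves: Moves the arm, as the interface text tells. Its arguments: {"type":"object","properties":{"motion":{"type":"array"},"grip":{"type":"number"},"grip_force":{"type":"number"}},"required":["motion"]}

```bash
mkdir -p pics; ls; python3 - <<'E'
from cell import *
import cv2
s=observe();print(s)
for n in("scene","top"):
    p=read_camera(n);cv2.imwrite(f"pics/a_{n}.png",p["img"][:,:,::-1])
    print(n,p["camera_matrix"],p["R"],p["t"])
    for q in["dark_box","hood_tab","bolt_knob","hood_hinge","light_rack","light_bed","petri","spare_cap","wash_bottle","beaker","sample_jar","timer","marker"]:
        r=tip_of(q,p)[:2];print(q,[(x["location"],x["score"]) for x in r])
print(observe()["time"])
E
```

```text
pics
{'time': 0.0, 'qpos': array([-1.26301114e+00,  3.42695436e-01,  1.52502922e+00,  3.23252540e-06,
        1.27541463e+00, -1.46002316e-01]), 'qvel': array([ 0.00133262, -0.00152819,  0.0003476 ,  0.00053996, -0.00096873,
        0.00103184]), 'joint_efforts': array([ 1.03851903e-04, -4.31238484e+01, -2.44222856e+01,  7.16771325e-02,
        5.57654025e-02, -1.25732709e-04]), 'tool_pos': array([ 0.23006798, -0.4715505 ,  0.2915548 ]), 'tool_rot': array([-3.14006293e+00, -2.28068561e-04,  4.53786388e-01]), 'contact_force': array([ 0.15453625, -0.37672948,  0.86217548]), 'torque': array([-0.0421646 , -0.00429875, -0.02427535]), 'opening': 0.09160050817489673}
scene [[492.20558313   0.         282.25095088]
 [  0.         492.20558313 210.89565621]
 [  0.           0.           1.        ]] [[-0.76368395  0.6455307   0.00877143]
 [ 0.32838158  0.40011219 -0.85561427]
 [-0.55583483 -0.65053851 -0.51753965]] [ 0.43036597 -0.12676579  1.93664202]
dark_box [([0.5368, 0.1825, -0.0018], 0.74)]
hood_tab [([0.4699, 0.1852, 0.0612], 0.61)]
bolt_knob [([0.4183, 0.097, 0.0483], 0.58), ([0.5374,
[... 836 characters left out ...]
2675 1.34804253]
dark_box [([0.5342, 0.1796, -0.0001], 0.56)]
hood_tab [([0.47, 0.1846, 0.0691], 0.91)]
bolt_knob [([0.4158, 0.099, 0.04], 0.57)]
hood_hinge []
light_rack [([0.5392, -0.2225, -0.0018], 0.77), ([0.41, -0.429, 0.0028], 0.34)]
light_bed [([0.6, -0.2103, 0.0437], 0.82)]
petri [([0.4213, -0.2947, -0.0016], 0.77)]
spare_cap [([0.4123, 0.2698, -0.0011], 0.55)]
wash_bottle [([0.7377, 0.0057, -0.0031], 0.63), ([0.6003, -0.2121, 0.0431], 0.57)]
beaker [([0.3728, 0.4499, -0.0021], 0.89), ([0.4138, 0.2709, 0.0001], 0.24)]
sample_jar [([0.3666, -0.015, 0.0012], 0.86), ([0.4224, -0.293, -0.0033], 0.65)]
timer [([0.5499, 0.4717, 0.0009], 0.83)]
marker [([0.4113, -0.4302, 0.0047], 0.75)]
1.4
```

View pics/a_scene.png

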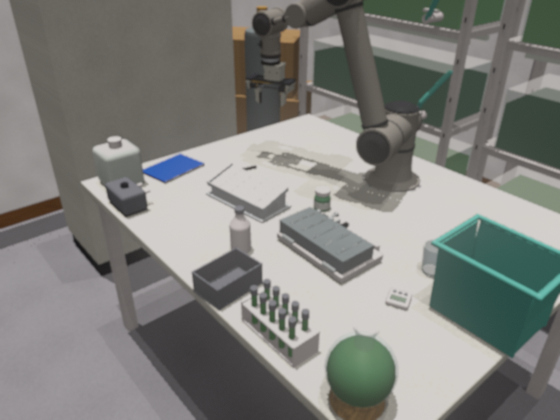

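View pics/a_top.png

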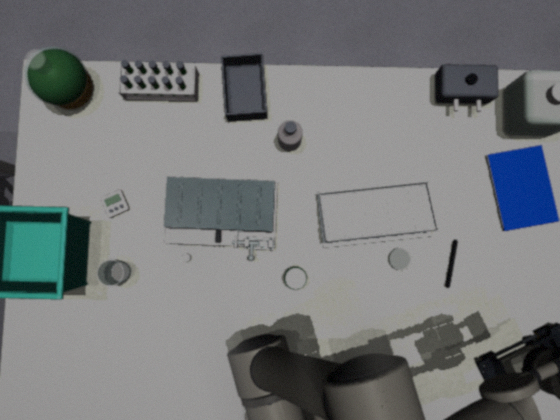

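```bash
cat > h.py <<'E'
import numpy as np, cv2
from cell import *
from scipy.spatial.transform import Rotation as Ro
def proj(p,X):
    X=np.atleast_2d(X);c=X@p["R"].T+p["t"];u=c@p["camera_matrix"].T;return u[:,:2]/u[:,2:]
def ray(p,uv,z):
    d=np.linalg.inv(p["camera_matrix"])@[uv[0],uv[1],1.];d=p["R"].T@d;o=-p["R"].T@p["t"]
    return o+d*(z-o[2])/d[2]
def crop(p,name,x0,y0,x1,y1,s,pts=()):
    im=p["img"][:,:,::-1].copy()[y0:y1,x0:x1];im=cv2.resize(im,None,fx=s,fy=s,interpolation=cv2.INTER_CUBIC)
    for q in pts:
        u=proj(p,q)[0];cv2.circle(im,(int((u[0]+.5-x0)*s),int((u[1]+.5-y0)*s)),3,(0,0,255),1)
    cv2.imwrite("pics/"+name+".png",im)
def W(o,yaw,l):
    c,s=np.cos(yaw),np.sin(yaw);l=np.atleast_2d(l);return np.c_[o[0]+c*l[:,0]-s*l[:,1],o[1]+s*l[:,0]+c*l[:,1],l[:,2]]
E
python3 - <<'E'
from h import *
p=read_camera("top")
B=(0.535,0.181);by=0.0
R=(0.540,-0.2245);ry=0.05
pts=list(W(B,by,[[-.088,.145,.03],[-.088,-.145,.03],[.088,.145,.03],[.088,-.145,.03],[-.116,-.085,.045]]))
rp=list(W(R,ry,[[-.075,.145,.085],[-.075,-.145,.085],[.075,.145,.045],[.075,-.145,.045]]))
crop(p,"b1",150,165,290,275,5.5,pts); crop(p,"r1",305,170,445,255,5.5,rp)
E
```

```text
(no output)
```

View pics/b1.png

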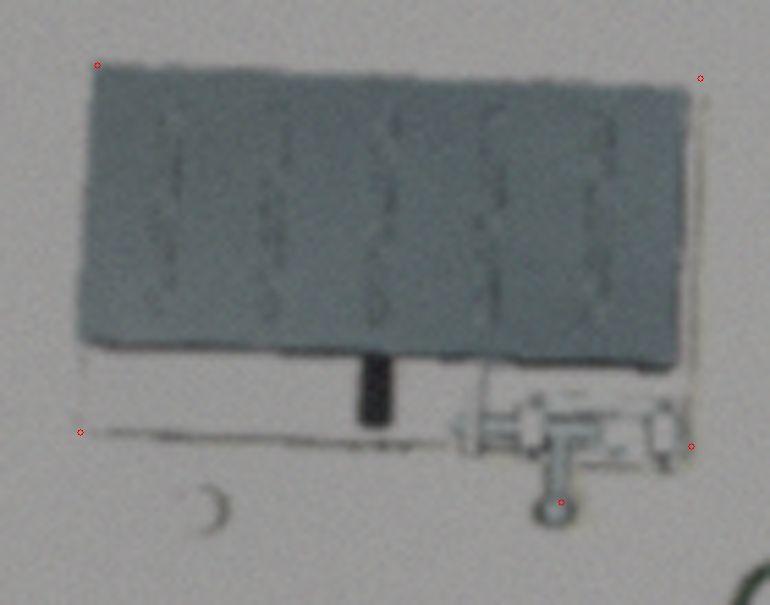

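View pics/r1.png

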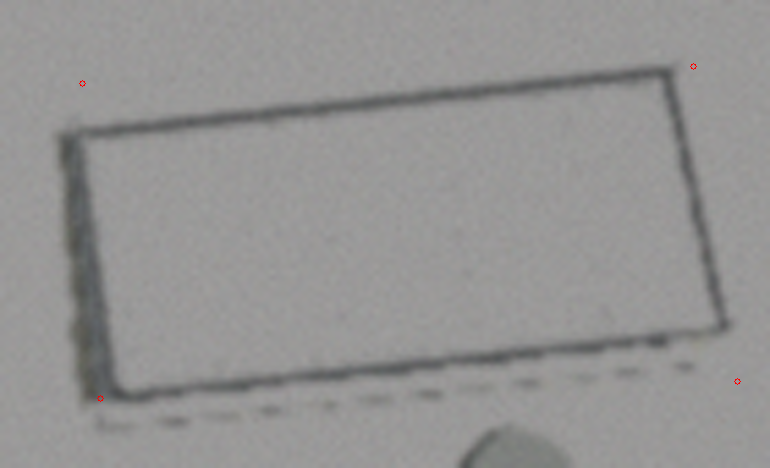

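```bash
python3 - <<'E'
from h import *
from scipy.optimize import least_squares
p=read_camera("top");print(-p["R"].T@p["t"])
def fit(loc,px,x0,y0,s,init,zoff=0):
    px=np.array(px,float)/s-.5+[x0,y0]
    f=lambda v:(proj(p,W(v[:2],v[2],loc))-px).ravel()
    r=least_squares(f,init);print(r.x.round(4),f(r.x).round(1));return r.x
b=fit([[-.05,.138,.076],[-.05,-.138,.076],[.08,.138,.076],[.08,-.138,.076],[-.088,.145,.03],[-.084,0,.066],[-.116,-.085,.045]],[(80,343),(675,368),(95,67),(690,88),(80,433),(375,425),(553,510)],150,165,5.5,[.535,.181,-.015])
px=[(75,133),(668,70),(725,325),(112,397)]
for nm,loc in{"inner":[[.062,.138,.045],[.062,-.138,.045],[-.06,-.138,.0776],[-.06,.138,.0776]],
 "outerlip":[[.07,.145,.053],[.07,-.145,.053],[-.06,-.145,.085],[-.06,.145,.085]],
 "outer75":[[.075,.145,.053],[.075,-.145,.053],[-.075,-.145,.085],[-.075,.145,.085]]}.items():
    print(nm); r=fit(loc,px,305,170,5.5,[.54,-.225,.07])
E
```

```text
[0.4255334  0.02085536 1.39837042]
[ 0.5341  0.1804 -0.018 ] [-0.6  0.2  0.2  0.1 -0.1 -0.4 -0.4  0.1 -0.2 -0.8  0.   1.1  1.  -0.4]
inner
[ 0.5393 -0.2214  0.1334] [ 1.4  0.7 -1.3  0.4 -1.4 -0.   1.4 -1. ]
outerlip
[ 0.5349 -0.2205  0.1341] [-1.8 -0.7  1.4 -1.7  1.9  1.2 -1.5  1. ]
outer75
[ 0.5403 -0.2198  0.1335] [-2.3 -4.8  0.9 -5.6  2.4  5.  -1.1  4.8]
```

```bash
cat >> h.py <<'E'
import json
B=(0.5341,0.1804);BY=-0.018
RK=(0.5393,-0.2214);RY=0.1334
def cur():
    s=observe();return np.array(s["tool_pos"]),Ro.from_euler("xyz",s["tool_rot"])
def down(yaw,tilt=0):  # tilt about tool y
    return Ro.from_euler("xyz",[np.pi,0,yaw])*Ro.from_rotvec([0,tilt,0])
def plan(targets,step=40.,rs=.12,n=None,start=None):
    """targets: list of (TCP pos, Rot or None); prints rows"""
    p,r=start or cur();rows=[]
    for tp,tr in targets:
        tp=np.array(tp);tr=tr if tr is not None else r
        rv=(r.inv()*tr).as_rotvec()
        k=n or max(1,int(np.ceil(max(np.linalg.norm(tp-p)*1000/step,np.linalg.norm(rv)/rs))))
        p0,r0=p,r
        for i in range(k):
            np_=p0+(tp-p0)*(i+1)/k; nr=r0*Ro.from_rotvec(rv*(i+1)/k)
            o=r.inv().apply(np_-p)*1000; w=(r.inv()*nr).as_rotvec()
            o=np.round(o*2)/2+0.; w=np.round(w,3)+0.
            rows.append({"offset":o.tolist(),"rotation":w.tolist()})
            p=p+r.apply(o/1000); r=r*Ro.from_rotvec(w)
    for i in range(0,len(rows),12): print(json.dumps(rows[i:i+12]).replace(" ",""))
    return p,r
def bx(x,y,z,g=.047): # grasp point in box frame -> TCP pos, tool down
    q=W(B,BY,[[x,y,z]])[0];return q+[0,0,g]
def st():
    s=observe();print("t",round(s["time"],2),"pos",s["tool_pos"].round(4),"rot",s["tool_rot"].round(3),"F",s["contact_force"].round(1),"open",round(s["opening"],4),"q",s["qpos"].round(2))
E
python3 - <<'E'
from h import *
st();plan([(bx(-.116,-.085,.15),down(BY)),])
E
```

```text
t 1.5 pos [ 0.2302 -0.4719  0.2922] rot [3.142 0.    0.454] F [0.6 0.1 0.8] open 0.0916 q [-1.26  0.34  1.52  0.    1.28 -0.15]
[{"offset":[26.0,-27.0,6.0],"rotation":[0.0,0.0,0.029]},{"offset":[25.5,-27.5,6.0],"rotation":[0.0,0.0,0.03]},{"offset":[24.5,-28.5,6.0],"rotation":[0.0,0.0,0.029]},{"offset":[23.5,-29.0,6.0],"rotation":[0.0,0.0,0.03]},{"offset":[22.5,-29.5,6.0],"rotation":[0.0,0.0,0.029]},{"offset":[22.0,-30.5,5.5],"rotation":[0.0,0.0,0.03]},{"offset":[21.0,-31.0,6.0],"rotation":[0.0,0.0,0.029]},{"offset":[20.0,-32.0,6.0],"rotation":[0.0,0.0,0.03]},{"offset":[19.0,-32.0,6.0],"rotation":[0.0,0.0,0.029]},{"offset":[18.0,-33.0,6.0],"rotation":[0.0,0.0,0.03]},{"offset":[17.5,-33.0,6.0],"rotation":[0.0,0.0,0.029]},{"offset":[16.0,-34.0,6.0],"rotation":[0.0,0.0,0.03]}]
[{"offset":[15.0,-34.0,6.0],"rotation":[0.0,0.0,0.029]},{"offset":[14.0,-34.5,6.0],"rotation":[0.0,0.0,0.03]},{"offset":[13.5,-35.5,6.0],"rotation":[0.0,0.0,0.029]},{"offset":[12.0,-35.5,5.5],"rotation":[0.0,0.0,0.03]}]
```

{"fn": "apply_moves", "kwargs": {
  "motion": [
    {"offset": [26, -27, 6], "rotation": [0, 0, 0.03]},
    {"offset": [25.5, -27.5, 6], "rotation": [0, 0, 0.03]},
    {"offset": [24.5, -28.5, 6], "rotation": [0, 0, 0.03]},
    {"offset": [23.5, -29, 6], "rotation": [0, 0, 0.03]},
    {"offset": [22.5, -29.5, 6], "rotation": [0, 0, 0.03]},
    {"offset": [22, -30.5, 6], "rotation": [0, 0, 0.03]},
    {"offset": [21, -31, 6], "rotation": [0, 0, 0.03]},
    {"offset": [20, -32, 6], "rotation": [0, 0, 0.03]},
    {"offset": [19, -32, 6], "rotation": [0, 0, 0.03]},
    {"offset": [18, -33, 6], "rotation": [0, 0, 0.03]},
    {"offset": [17.5, -33, 6], "rotation": [0, 0, 0.03]},
    {"offset": [16, -34, 6], "rotation": [0, 0, 0.03]}
  ],
  "grip": 0.55,
  "grip_force": 20
}}

```text
time: 2.5
tool_pos: [0.3785, -0.0366, 0.2168]
tool_rot: [3.131, -0.007, 0.063]
contact_force: [1.0, -0.1, 0.2]
opening: 0.0411
```

```bash
python3 - <<'E'
from h import *
st();plan([(bx(-.116,-.085,.10),down(BY)),(bx(-.116,-.085,.05),down(BY))],step=36)
E
```

```text
t 2.5 pos [ 0.3785 -0.0366  0.2168] rot [ 3.131 -0.007  0.063] F [ 1.  -0.1  0.2] open 0.0411 q [-0.29  0.17  2.01 -0.01  0.96  1.22]
[{"offset":[9.0,-26.5,14.0],"rotation":[0.002,-0.001,0.016]},{"offset":[9.0,-26.5,13.5],"rotation":[0.002,-0.002,0.016]},{"offset":[8.5,-26.5,14.0],"rotation":[0.002,-0.001,0.016]},{"offset":[8.0,-27.0,14.0],"rotation":[0.002,-0.002,0.017]},{"offset":[7.5,-27.0,13.5],"rotation":[0.002,-0.001,0.016]},{"offset":[0.0,0.0,25.0],"rotation":[0.0,0.0,0.0]},{"offset":[0.0,0.0,25.0],"rotation":[0.0,0.0,0.0]}]
```

{"fn": "apply_moves", "kwargs": {
  "motion": [
    {"offset": [9, -26.5, 14], "rotation": [0.002, -0.001, 0.016]},
    {"offset": [9, -26.5, 14], "rotation": [0.002, -0.001, 0.016]},
    {"offset": [8.5, -26.5, 14], "rotation": [0.002, -0.001, 0.016]},
    {"offset": [8, -27, 14], "rotation": [0.002, -0.001, 0.016]},
    {"offset": [7.5, -27, 14], "rotation": [0.002, -0.001, 0.016]},
    {"offset": [0, 0, 0], "rotation": [0, 0, 0]}
  ]
}}

```text
time: 3.0
tool_pos: [0.4204, 0.1105, 0.1443]
tool_rot: [-3.141, -0.009, -0.017]
contact_force: [-0.1, -0.8, -0.7]
opening: 0.041
```

```bash
python3 - <<'E'
from h import *
st();p=read_camera("top");print(tip_of("bolt_knob",p)[:1]);
g=bx(-.116,-.085,.045,0);crop(p,"k1",150,165,290,275,5.5,[g])
p=read_camera("scene");print(tip_of("bolt_knob",p)[:1]);crop(p,"k2",280,180,380,260,7,[g])
plan([(bx(-.116,-.085,.052),down(BY))],n=2)
E
```

```text
t 3.0 pos [0.4204 0.1105 0.1443] rot [-3.141 -0.009 -0.017] F [-0.1 -0.8 -0.7] open 0.041 q [ 0.08  0.37  1.97 -0.    0.79  1.67]
[]
[]
[{"offset":[-2.0,4.5,23.5],"rotation":[0.0,-0.006,0.0]},{"offset":[-2.0,4.5,24.0],"rotation":[0.001,-0.006,-0.001]}]
```

View pics/k2.png

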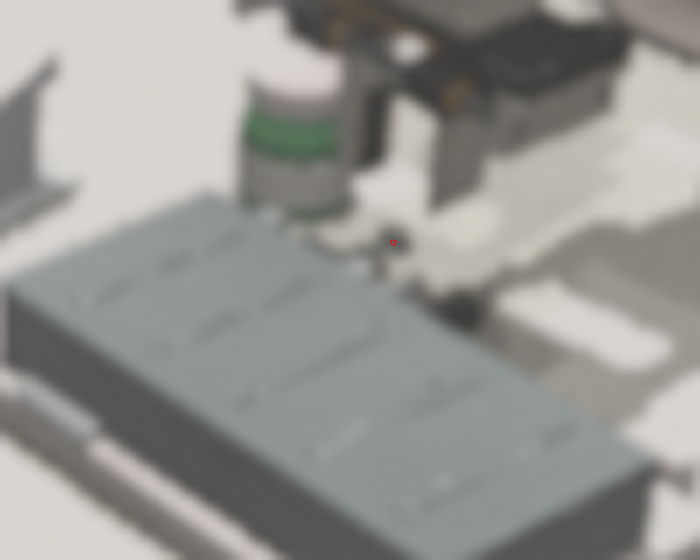

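View pics/k1.png

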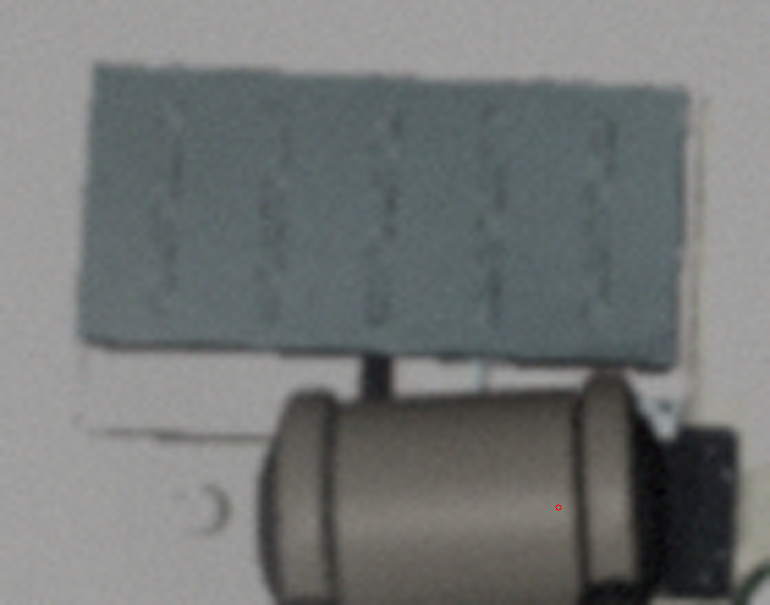

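{"fn": "apply_moves", "kwargs": {
  "motion": [
    {"offset": [-4, 12.5, 0], "rotation": [0, -0.01, 0]},
    {"offset": [0, 0, 0], "rotation": [0, 0, 0]},
    {"offset": [0, 0, 0], "rotation": [0, 0, 0]}
  ]
}}

```text
time: 3.45
tool_pos: [0.4165, 0.0912, 0.1484]
tool_rot: [3.141, -0.005, -0.023]
contact_force: [0.5, -1.1, -0.3]
opening: 0.0414
```

```bash
python3 - <<'E'
from h import *
st();print(bx(-.116,-.085,.052))
plan([(bx(-.116,-.085,.052),down(BY))],n=2)
E
```

```text
t 3.45 pos [0.4165 0.0912 0.1484] rot [ 3.141 -0.005 -0.023] F [ 0.5 -1.1 -0.3] open 0.0414 q [ 0.04  0.36  1.98 -0.    0.8   1.63]
[0.41658887 0.09750166 0.099     ]
[{"offset":[0.0,-3.0,24.5],"rotation":[0.0,-0.003,-0.002]},{"offset":[-0.5,-3.5,25.0],"rotation":[0.001,-0.002,-0.003]}]
```

{"fn": "apply_moves", "kwargs": {
  "motion": [
    {"offset": [0, -5, 20], "rotation": [0, 0, 0]},
    {"offset": [0, 0, 14], "rotation": [0, 0, 0]},
    {"offset": [0, 0, 6], "rotation": [0, 0, 0]},
    {"offset": [0, 0, 2], "rotation": [0, 0, 0]},
    {"offset": [0, 0, 0], "rotation": [0, 0, 0]}
  ]
}}

```text
time: 3.87
tool_pos: [0.4195, 0.0939, 0.1083]
tool_rot: [3.142, -0.014, -0.03]
contact_force: [0.8, 0.4, 0.3]
opening: 0.0415
```

```bash
python3 - <<'E'
from h import *
st();print(bx(-.116,-.085,.052))
plan([(bx(-.116,-.085,.052),down(BY))],n=1)
E
```

```text
t 3.87 pos [0.4195 0.0939 0.1083] rot [ 3.142 -0.014 -0.03 ] F [0.8 0.4 0.3] open 0.0415 q [ 0.04  0.43  2.01 -0.    0.68  1.64]
[0.41658887 0.09750166 0.099     ]
[{"offset":[-3.0,-3.5,9.5],"rotation":[0.0,-0.014,-0.012]}]
```

{"fn": "apply_moves", "kwargs": {
  "motion": [
    {"offset": [-3, -3.5, 9], "rotation": [0, -0.014, -0.012]},
    {"offset": [0, 0, 0], "rotation": [0, 0, 0]},
    {"offset": [0, 0, 0], "rotation": [0, 0, 0]}
  ]
}}

```text
time: 4.12
tool_pos: [0.4173, 0.0976, 0.0998]
tool_rot: [-3.142, -0.001, -0.017]
contact_force: [0.4, 0.8, -0.4]
opening: 0.0412
```

```bash
python3 - <<'E'
from h import *
st();print(bx(-.116,-.085,.052))
plan([(bx(-.116,-.085,.052),down(BY))],n=1)
E
```

```text
t 4.12 pos [0.4173 0.0976 0.0998] rot [-3.142e+00 -1.000e-03 -1.700e-02] F [ 0.4  0.8 -0.4] open 0.0412 q [ 0.05  0.45  2.02 -0.    0.67  1.64]
[0.41658887 0.09750166 0.099     ]
[{"offset":[-0.5,0.0,1.0],"rotation":[0.0,-0.001,0.001]}]
```

Well placed. Close.

{"fn": "apply_moves", "kwargs": {
  "motion": [
    {"offset": [0, 0, 0.5], "rotation": [0, 0, 0]},
    {"offset": [0, 0, 0], "rotation": [0, 0, 0]},
    {"offset": [0, 0, 0], "rotation": [0, 0, 0]},
    {"offset": [0, 0, 0], "rotation": [0, 0, 0]},
    {"offset": [0, 0, 0], "rotation": [0, 0, 0]},
    {"offset": [0, 0, 0], "rotation": [0, 0, 0]}
  ],
  "grip": 1.0,
  "grip_force": 20
}}

```text
time: 4.62
tool_pos: [0.4177, 0.098, 0.1001]
tool_rot: [-3.141, -0.003, -0.017]
contact_force: [-0.1, -1.1, -0.1]
opening: 0.0143
```

```bash
python3 - <<'E'
from h import *
st()
p0,r0=cur()
import math
T=[]
for a in np.linspace(0,1.57,9)[1:]:
    d=np.array([.038*(1-math.cos(a)),0,.038*math.sin(a)])
    T.append((p0+[d[0]*math.cos(BY),d[0]*math.sin(BY),d[2]],None))
plan(T,n=1)
E
```

```text
t 4.62 pos [0.4177 0.098  0.1001] rot [-3.141e+00 -3.000e-03 -1.700e-02] F [-0.1 -1.1 -0.1] open 0.0143 q [0.05 0.45 2.02 0.   0.67 1.64]
[{"offset":[0.5,0.0,-7.5],"rotation":[0.0,0.0,0.0]},{"offset":[2.5,0.0,-7.0],"rotation":[0.0,0.0,0.0]},{"offset":[3.5,0.0,-6.5],"rotation":[0.0,0.0,0.0]},{"offset":[4.5,0.0,-6.0],"rotation":[0.0,0.0,0.0]},{"offset":[6.0,0.0,-4.5],"rotation":[0.0,0.0,0.0]},{"offset":[6.5,0.0,-3.5],"rotation":[0.0,0.0,0.0]},{"offset":[7.0,0.0,-2.0],"rotation":[0.0,0.0,0.0]},{"offset":[7.5,0.0,-1.0],"rotation":[0.0,0.0,0.0]}]
```

{"fn": "apply_moves", "kwargs": {
  "motion": [
    {"offset": [0.5, 0, -7.5], "rotation": [0, 0, 0]},
    {"offset": [2.5, 0, -7], "rotation": [0, 0, 0]},
    {"offset": [3.5, 0, -6.5], "rotation": [0, 0, 0]},
    {"offset": [4.5, 0, -6], "rotation": [0, 0, 0]}
  ]
}}

```text
time: 4.95
tool_pos: [0.4326, 0.0977, 0.1295]
tool_rot: [-3.141, -0.011, -0.017]
contact_force: [15.3, -0.7, -23.5]
opening: 0.0144
```

```bash
python3 - <<'E'
from h import *
st()
E
```

```text
t 4.95 pos [0.4326 0.0977 0.1295] rot [-3.141 -0.011 -0.017] F [ 15.3  -0.7 -23.5] open 0.0144 q [ 0.05  0.41  1.96 -0.    0.76  1.64]
```

{"fn": "apply_moves", "kwargs": {
  "motion": [
    {"offset": [1, 0, 1], "rotation": [0, 0, 0]},
    {"offset": [0, 0, 0], "rotation": [0, 0, 0]}
  ]
}}

```text
time: 5.12
tool_pos: [0.436, 0.0976, 0.1311]
tool_rot: [-3.141, -0.016, -0.017]
contact_force: [2.9, 0.4, -6.4]
opening: 0.0142
```

```bash
python3 - <<'E'
from h import *
st()
E
```

```text
t 5.12 pos [0.436  0.0976 0.1311] rot [-3.141 -0.016 -0.017] F [ 2.9  0.4 -6.4] open 0.0142 q [ 0.05  0.41  1.95 -0.    0.76  1.64]
```

```bash
python3 - <<'E'
from h import *
p,r=cur();T=[]
for a in np.linspace(1.03,1.57,5)[1:]:
    T.append(([.4546-.0363*np.cos(a),.0976,.1001+.0363*np.sin(a)],down(BY)))
plan(T,n=1)
E
```

```text
[{"offset":[4.5,0.0,-2.5],"rotation":[-0.001,-0.016,0.001]},{"offset":[4.5,0.0,-1.5],"rotation":[0.0,0.0,0.0]},{"offset":[4.5,-0.5,-1.0],"rotation":[0.0,0.0,0.0]},{"offset":[5.0,0.0,-0.5],"rotation":[0.0,0.0,0.0]}]
```

{"fn": "apply_moves", "kwargs": {
  "motion": [
    {"offset": [4.5, 0, -2], "rotation": [0, -0.016, 0]},
    {"offset": [4.5, 0, -1.5], "rotation": [0, 0, 0]},
    {"offset": [4.5, 0, -1], "rotation": [0, 0, 0]},
    {"offset": [4, 0, 0], "rotation": [0, 0, 0]},
    {"offset": [0, 0, 0], "rotation": [0, 0, 0]}
  ]
}}

```text
time: 5.53
tool_pos: [0.4533, 0.0972, 0.1359]
tool_rot: [-3.141, 0.004, -0.017]
contact_force: [0.5, 1.0, -1.3]
opening: 0.0141
```

```bash
python3 - <<'E'
from h import *
st()
E
```

```text
t 5.53 pos [0.4533 0.0972 0.1359] rot [-3.141  0.004 -0.017] F [ 0.5  1.  -1.3] open 0.0141 q [0.05 0.43 1.89 0.   0.82 1.63]
```

{"fn": "apply_moves", "kwargs": {
  "motion": [
    {"offset": [0, 8, 0], "rotation": [0, 0, 0]},
    {"offset": [0, 8, 0], "rotation": [0, 0, 0]},
    {"offset": [0, 8, 0], "rotation": [0, 0, 0]},
    {"offset": [0, 7, 0], "rotation": [0, 0, 0]},
    {"offset": [0, 3, 0], "rotation": [0, 0, 0]},
    {"offset": [0, 0, 0], "rotation": [0, 0, 0]}
  ]
}}

```text
time: 6.03
tool_pos: [0.4511, 0.0615, 0.1358]
tool_rot: [-3.136, 0.006, -0.019]
contact_force: [1.2, 11.4, -1.0]
opening: 0.0141
```

```bash
python3 - <<'E'
from h import *
st()
E
```

```text
t 6.03 pos [0.4511 0.0615 0.1358] rot [-3.136  0.006 -0.019] F [ 1.2 11.4 -1. ] open 0.0141 q [-0.04  0.42  1.91  0.01  0.81  1.55]
```

{"fn": "apply_moves", "kwargs": {
  "motion": [
    {"offset": [0, 1, 0], "rotation": [0, 0, 0]},
    {"offset": [0, 0, 0], "rotation": [0, 0, 0]}
  ]
}}

```text
time: 6.2
tool_pos: [0.4505, 0.0617, 0.1356]
tool_rot: [-3.131, 0.007, -0.023]
contact_force: [-0.1, 4.8, -1.8]
opening: 0.0143
```

{"fn": "apply_moves", "kwargs": {
  "motion": [
    {"offset": [0, 0, 0], "rotation": [0, 0, 0]},
    {"offset": [0, 0, 0], "rotation": [0, 0, 0]},
    {"offset": [0, 0, 0], "rotation": [0, 0, 0]},
    {"offset": [0, 0, -30], "rotation": [0, 0, 0]},
    {"offset": [0, 0, -30], "rotation": [0, 0, 0]},
    {"offset": [0, 0, 0], "rotation": [0, 0, 0]}
  ],
  "grip": 0.55
}}

```text
time: 6.7
tool_pos: [0.4493, 0.0585, 0.1962]
tool_rot: [-3.133, 0.013, -0.025]
contact_force: [0.4, 0.2, 0.6]
opening: 0.041
```

```bash
python3 - <<'E'
from h import *
st();p=read_camera("scene");crop(p,"k3",260,170,400,270,5.5)
plan([(bx(-.067,0,.071+.05),down(BY)),(bx(-.067,0,.071),down(BY))],step=35)
E
```

```text
t 6.7 pos [0.4493 0.0585 0.1962] rot [-3.133  0.013 -0.025] F [0.4 0.2 0.6] open 0.041 q [-0.04  0.33  1.85  0.01  0.98  1.54]
[{"offset":[4.0,-31.0,7.0],"rotation":[-0.002,0.004,-0.002]},{"offset":[4.0,-30.5,6.5],"rotation":[-0.003,0.004,-0.002]},{"offset":[4.0,-31.0,6.5],"rotation":[-0.002,0.003,-0.001]},{"offset":[4.0,-31.0,7.0],"rotation":[-0.002,0.004,-0.002]},{"offset":[0.0,0.0,25.0],"rotation":[0.0,0.0,0.0]},{"offset":[0.0,0.0,25.0],"rotation":[0.0,0.0,0.0]}]
```

View pics/k3.png

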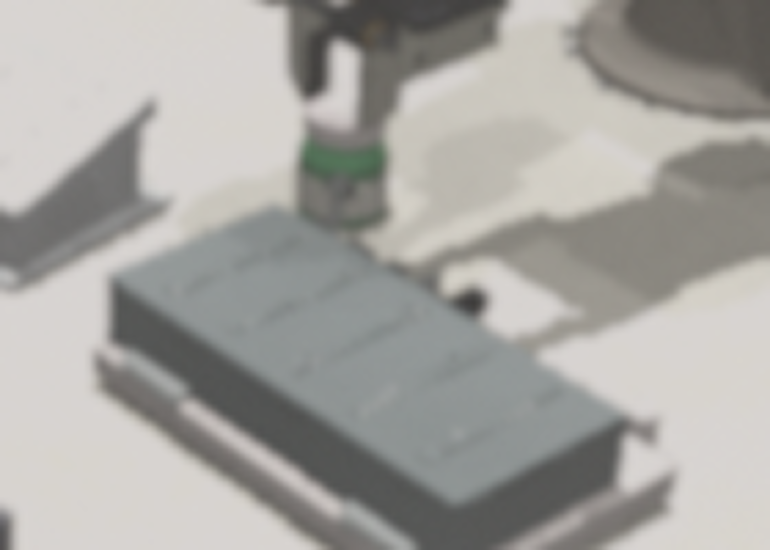

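{"fn": "apply_moves", "kwargs": {
  "motion": [
    {"offset": [4, -31, 7], "rotation": [0, 0.004, -0.002]},
    {"offset": [4, -31, 7], "rotation": [0, 0.004, -0.002]},
    {"offset": [4, -28, 7], "rotation": [0, 0.004, -0.002]},
    {"offset": [4, -12, 7], "rotation": [0, 0, 0]},
    {"offset": [0, -2, 0], "rotation": [0, 0, 0]},
    {"offset": [0, 0, 0], "rotation": [0, 0, 0]}
  ]
}}

```text
time: 7.25
tool_pos: [0.4665, 0.1628, 0.1629]
tool_rot: [-3.136, 0.004, -0.024]
contact_force: [-0.1, -0.3, 0.7]
opening: 0.0412
```

```bash
python3 - <<'E'
from h import *
st();
p=read_camera("top");print(tip_of("bolt_knob",p)[:2]);crop(p,"k4",150,165,290,275,5.5)
plan([(bx(-.067,0,.071),down(BY))],n=3)
E
```

```text
t 7.25 pos [0.4665 0.1628 0.1629] rot [-3.136  0.004 -0.024] F [-0.1 -0.3  0.7] open 0.0412 q [0.18 0.44 1.78 0.01 0.93 1.77]
[{'location': [0.4474, 0.0628, 0.0775], 'score': 0.59}]
[{"offset":[0.0,-6.5,15.0],"rotation":[-0.002,0.001,-0.002]},{"offset":[0.0,-6.5,15.5],"rotation":[-0.002,0.002,-0.003]},{"offset":[0.5,-6.5,15.0],"rotation":[-0.002,0.001,-0.002]}]
```

View pics/k4.png

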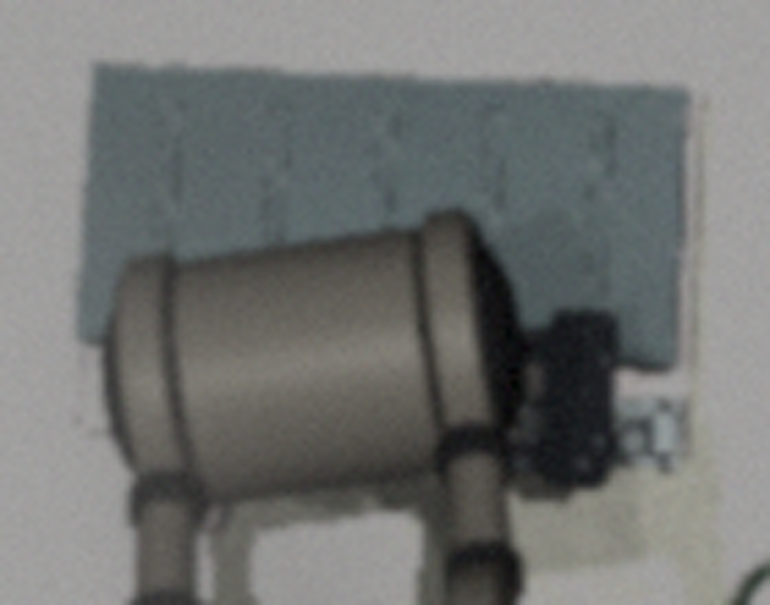

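{"fn": "apply_moves", "kwargs": {
  "motion": [
    {"offset": [0, -17, 0], "rotation": [0, 0, 0]},
    {"offset": [0, -3, 10], "rotation": [0, 0, 0]},
    {"offset": [0, 0, 18], "rotation": [0, 0, 0]},
    {"offset": [0, 0, 12], "rotation": [0, 0, 0]},
    {"offset": [0, 0, 3], "rotation": [0, 0, 0]},
    {"offset": [0, 0, 0], "rotation": [0, 0, 0]}
  ]
}}

```text
time: 7.85
tool_pos: [0.4673, 0.1764, 0.1194]
tool_rot: [-3.137, 0.002, -0.031]
contact_force: [-0.4, 0.6, -0.3]
opening: 0.0412
```

```bash
python3 - <<'E'
from h import *
st();
plan([(bx(-.067,0,.071),down(BY))],n=1)
E
```

```text
t 7.85 pos [0.4673 0.1764 0.1194] rot [-3.137e+00  2.000e-03 -3.100e-02] F [-0.4  0.6 -0.3] open 0.0412 q [0.2  0.51 1.81 0.01 0.82 1.8 ]
[{"offset":[-0.5,-5.0,1.5],"rotation":[-0.005,0.002,-0.013]}]
```

{"fn": "apply_moves", "kwargs": {
  "motion": [
    {"offset": [0, -5, 1.5], "rotation": [-0.005, 0, -0.013]},
    {"offset": [0, 0, 0], "rotation": [0, 0, 0]},
    {"offset": [0, 0, 0], "rotation": [0, 0, 0]}
  ]
}}

```text
time: 8.1
tool_pos: [0.4679, 0.1803, 0.1187]
tool_rot: [3.14, 0.001, -0.019]
contact_force: [-0.3, -0.1, -0.3]
opening: 0.0414
```

{"fn": "apply_moves", "kwargs": {
  "motion": [
    {"offset": [0, 0, 0], "rotation": [0, 0, 0]},
    {"offset": [0, 0, 0], "rotation": [0, 0, 0]},
    {"offset": [0, 0, 0], "rotation": [0, 0, 0]},
    {"offset": [0, 0, 0], "rotation": [0, 0, 0]},
    {"offset": [0, 0, 0], "rotation": [0, 0, 0]}
  ],
  "grip": 1.0,
  "grip_force": 20
}}

```text
time: 8.52
tool_pos: [0.4687, 0.183, 0.1204]
tool_rot: [-3.137, -0.003, -0.021]
contact_force: [-0.9, 13.1, -4.0]
opening: 0.014
```

```bash
cat >> h.py <<'E'
def arc(a0,a1,n):
    """hood arc from current pose; centre from hinge; keeps current offset radius"""
    p,r=cur();T=[]
    def d(a):
        f=np.arctan2(34,150)+a;R=np.hypot(.15,.034);return np.array([-R*np.cos(f),R*np.sin(f)])
    for a in np.linspace(a0,a1,n+1)[1:]:
        e=d(a)-d(a0);T.append((p+[e[0]*np.cos(BY),e[0]*np.sin(BY),e[1]],down(BY)))
    return plan(T,n=1)
def hang():
    p,r=cur();l=W((0,0),-BY,[p-[B[0],B[1],0]])[0];return np.pi-np.arctan2(p[2]-.047-.005-.032,l[0]-.083)-np.arctan2(34,150)
E
python3 - <<'E'
from h import *
st();print(hang()); arc(0,1.6,14)
E
```

```text
t 8.52 pos [0.4687 0.183  0.1204] rot [-3.137e+00 -3.000e-03 -2.100e-02] F [-0.9 13.1 -4. ] open 0.014 q [0.22 0.51 1.8  0.01 0.82 1.81]
0.017696292937311647
[{"offset":[5.0,0.0,-17.0],"rotation":[-0.005,-0.003,-0.003]},{"offset":[6.5,0.0,-16.0],"rotation":[0.0,0.0,0.0]},{"offset":[8.5,0.0,-15.5],"rotation":[0.0,0.0,0.0]},{"offset":[10.5,0.0,-14.0],"rotation":[0.0,0.0,0.0]},{"offset":[12.0,0.0,-13.0],"rotation":[0.0,0.0,0.0]},{"offset":[13.0,0.0,-12.0],"rotation":[0.0,0.0,0.0]},{"offset":[14.5,0.0,-10.0],"rotation":[0.0,0.0,0.0]},{"offset":[15.5,0.0,-8.0],"rotation":[0.0,0.0,0.0]},{"offset":[16.5,0.0,-6.5],"rotation":[0.0,0.0,0.0]},{"offset":[17.0,0.0,-4.5],"rotation":[0.0,0.0,0.0]},{"offset":[17.0,0.0,-2.5],"rotation":[0.0,0.0,0.0]},{"offset":[17.5,0.0,-0.5],"rotation":[0.0,0.0,0.0]}]
[{"offset":[17.5,0.0,1.0],"rotation":[0.0,0.0,0.0]},{"offset":[17.5,0.0,3.5],"rotation":[0.0,0.0,0.0]}]
```

{"fn": "apply_moves", "kwargs": {
  "motion": [
    {"offset": [5, -1, -17], "rotation": [0, 0, 0]},
    {"offset": [6.5, 0, -16], "rotation": [0, 0, 0]},
    {"offset": [8.5, 0, -15.5], "rotation": [0, 0, 0]}
  ]
}}

```text
time: 8.77
tool_pos: [0.4862, 0.183, 0.1656]
tool_rot: [-3.14, 0.006, -0.019]
contact_force: [2.1, 1.7, -9.1]
opening: 0.0138
```

```bash
python3 - <<'E'
from h import *
st();a=hang();print(a); arc(a,1.6,11)
E
```

```text
t 8.77 pos [0.4862 0.183  0.1656] rot [-3.14   0.006 -0.019] F [ 2.1  1.7 -9.1] open 0.0138 q [0.21 0.47 1.71 0.   0.97 1.8 ]
0.3342552542940944
[{"offset":[10.0,0.0,-14.5],"rotation":[-0.002,0.006,-0.001]},{"offset":[12.0,0.0,-13.0],"rotation":[0.0,0.0,0.0]},{"offset":[13.0,0.0,-12.0],"rotation":[0.0,0.0,0.0]},{"offset":[14.5,0.0,-10.0],"rotation":[0.0,0.0,0.0]},{"offset":[15.5,0.0,-8.5],"rotation":[0.0,0.0,0.0]},{"offset":[16.5,0.0,-6.5],"rotation":[0.0,0.0,0.0]},{"offset":[17.0,0.0,-4.5],"rotation":[0.0,0.0,0.0]},{"offset":[17.5,0.0,-3.0],"rotation":[0.0,0.0,0.0]},{"offset":[18.0,0.0,-0.5],"rotation":[0.0,0.0,0.0]},{"offset":[17.5,0.0,1.5],"rotation":[0.0,0.0,0.0]},{"offset":[17.5,0.0,3.5],"rotation":[0.0,0.0,0.0]}]
```

Hood lifts well (-9 N).

{"fn": "apply_moves", "kwargs": {
  "motion": [
    {"offset": [10, 0, -14.5], "rotation": [0, 0.006, 0]},
    {"offset": [12, 0, -13], "rotation": [0, 0, 0]},
    {"offset": [13, 0, -12], "rotation": [0, 0, 0]},
    {"offset": [14.5, 0, -10], "rotation": [0, 0, 0]},
    {"offset": [15.5, 0, -8.5], "rotation": [0, 0, 0]}
  ]
}}

```text
time: 9.18
tool_pos: [0.5457, 0.1821, 0.2217]
tool_rot: [3.141, 0.022, -0.017]
contact_force: [-4.8, 0.7, -2.7]
opening: 0.0137
```

```bash
python3 - <<'E'
from h import *
st();a=hang();print(a); arc(a,1.6,7)
E
```

```text
t 9.18 pos [0.5457 0.1821 0.2217] rot [ 3.141  0.022 -0.017] F [-4.8  0.7 -2.7] open 0.0137 q [0.19 0.5  1.47 0.   1.19 1.77]
0.869305061589476
[{"offset":[14.5,0.0,-7.0],"rotation":[0.001,0.022,0.001]},{"offset":[15.0,0.0,-5.0],"rotation":[0.0,0.0,0.0]},{"offset":[16.0,0.0,-3.5],"rotation":[0.0,0.0,0.0]},{"offset":[16.0,0.0,-2.0],"rotation":[0.0,0.0,0.0]},{"offset":[16.0,0.0,0.0],"rotation":[0.0,0.0,0.0]},{"offset":[16.0,0.0,1.5],"rotation":[0.0,0.0,0.0]},{"offset":[15.5,0.0,3.0],"rotation":[0.0,0.0,0.0]}]
```

{"fn": "apply_moves", "kwargs": {
  "motion": [
    {"offset": [14.5, 0, -7], "rotation": [0, 0.02, 0]},
    {"offset": [15, 0, -5], "rotation": [0, 0, 0]},
    {"offset": [16, 0, -3.5], "rotation": [0, 0, 0]},
    {"offset": [16, 0, -2], "rotation": [0, 0, 0]},
    {"offset": [15, 0, 0], "rotation": [0, 0, 0]},
    {"offset": [10, 0, 1], "rotation": [0, 0, 0]}
  ]
}}

```text
time: 9.68
tool_pos: [0.6287, 0.1807, 0.2396]
tool_rot: [3.139, 0.022, -0.016]
contact_force: [-3.3, 0.2, 5.4]
opening: 0.0138
```

```bash
python3 - <<'E'
from h import *
st();a=hang();print(a); arc(a,1.6,2)
E
```

```text
t 9.68 pos [0.6287 0.1807 0.2396] rot [ 3.139  0.022 -0.016] F [-3.3  0.2  5.4] open 0.0138 q [0.16 0.63 1.19 0.   1.34 1.75]
1.4219864506046942
[{"offset":[13.5,0.0,1.5],"rotation":[0.003,0.022,0.002]},{"offset":[13.5,0.0,2.5],"rotation":[0.0,0.0,0.0]}]
```

{"fn": "apply_moves", "kwargs": {
  "motion": [
    {"offset": [10, 0, 2.5], "rotation": [0, 0.02, 0]},
    {"offset": [10, 0, 2.5], "rotation": [0, 0, 0]},
    {"offset": [8, 0, 2], "rotation": [0, 0, 0]},
    {"offset": [3, 0, 1], "rotation": [0, 0, 0]},
    {"offset": [0, 0, 0], "rotation": [0, 0, 0]}
  ]
}}

```text
time: 10.1
tool_pos: [0.6609, 0.18, 0.2344]
tool_rot: [3.14, 0.002, -0.016]
contact_force: [0.3, -0.4, 1.0]
opening: 0.0135
```

```bash
python3 - <<'E'
from h import *
st();a=hang();print(a)
E
```

```text
t 10.1 pos [0.6609 0.18   0.2344] rot [ 3.14e+00  2.00e-03 -1.60e-02] F [ 0.3 -0.4  1. ] open 0.0135 q [ 0.15  0.69  1.1  -0.    1.35  1.74]
1.6311521964080982
```

{"fn": "apply_moves", "kwargs": {
  "motion": [
    {"offset": [4, 0, 0.5], "rotation": [0, 0, 0]},
    {"offset": [4, 0, 0.5], "rotation": [0, 0, 0]}
  ]
}}

```text
time: 10.27
tool_pos: [0.6662, 0.18, 0.2331]
tool_rot: [3.139, 0.01, -0.016]
contact_force: [-19.8, -1.9, 14.0]
opening: 0.0137
```

{"fn": "apply_moves", "kwargs": {
  "motion": [
    {"offset": [0, 0, 0], "rotation": [0, 0, 0]},
    {"offset": [0, 0, 0], "rotation": [0, 0, 0]},
    {"offset": [0, 0, -10], "rotation": [0, 0, 0]},
    {"offset": [-10, 0, -30], "rotation": [0, 0, 0]},
    {"offset": [-40, 0, -20], "rotation": [0, 0, 0]},
    {"offset": [-40, 0, 0], "rotation": [0, 0, 0]},
    {"offset": [-40, 0, 0], "rotation": [0, 0, 0]},
    {"offset": [-40, 20, 0], "rotation": [0, 0, 0]},
    {"offset": [-30, 30, 0], "rotation": [0, 0, 0]},
    {"offset": [-30, 30, 0], "rotation": [0, 0, 0]},
    {"offset": [0, 40, 0], "rotation": [0, 0, 0]},
    {"offset": [0, 40, 0], "rotation": [0, 0, 0]}
  ],
  "grip": 0.55
}}

```text
time: 11.27
tool_pos: [0.4335, 0.0288, 0.2994]
tool_rot: [3.141, -0.006, -0.005]
contact_force: [1.5, -0.3, -0.2]
opening: 0.0411
```

```bash
python3 - <<'E'
from h import *
st()
for n in("scene","top"):
    p=read_camera(n)
    for q in["hood_tab","bolt_knob","flask0_cap","flask1_cap","flask2_cap","flask3_cap","flask0_mid"]:
        print(n,q,[(x["location"],x["score"]) for x in tip_of(q,p)[:5]])
    if n=="scene":crop(p,"f1s",260,150,400,270,5.5)
    else:crop(p,"f1t",150,145,290,275,5.5)
E
```

```text
t 11.27 pos [0.4335 0.0288 0.2994] rot [ 3.141 -0.006 -0.005] F [ 1.5 -0.3 -0.2] open 0.0411 q [-0.11  0.17  1.74  0.    1.23  1.47]
scene hood_tab [([0.6578, 0.1823, 0.1778], 0.79)]
scene bolt_knob [([0.6563, 0.1803, 0.1786], 0.75), ([0.4494, 0.0644, 0.0802], 0.49)]
scene flask0_cap []
scene flask1_cap [([0.3704, -0.0172, -0.0031], 0.65)]
scene flask2_cap []
scene flask3_cap []
scene flask0_mid []
top hood_tab [([0.6568, 0.1782, 0.1851], 0.56)]
top bolt_knob []
top flask0_cap [([0.5253, 0.153, 0.0418], 0.96)]
top flask1_cap [([0.3752, 0.4495, -0.0015], 0.3)]
top flask2_cap [([0.5216, 0.2154, 0.0392], 0.87)]
top flask3_cap []
top flask0_mid [([0.5754, 0.1497, 0.046], 0.91)]
```

View pics/f1t.png

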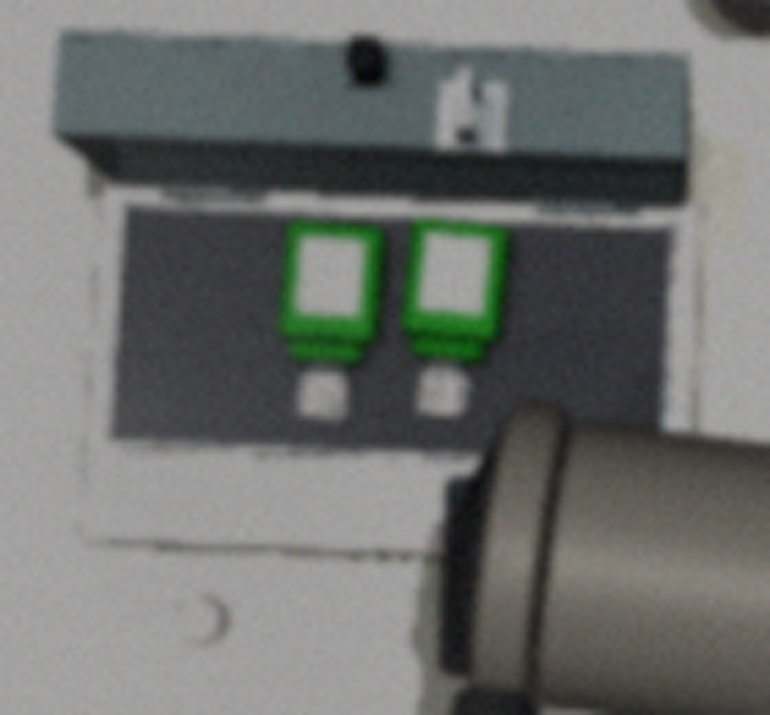

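View pics/f1s.png

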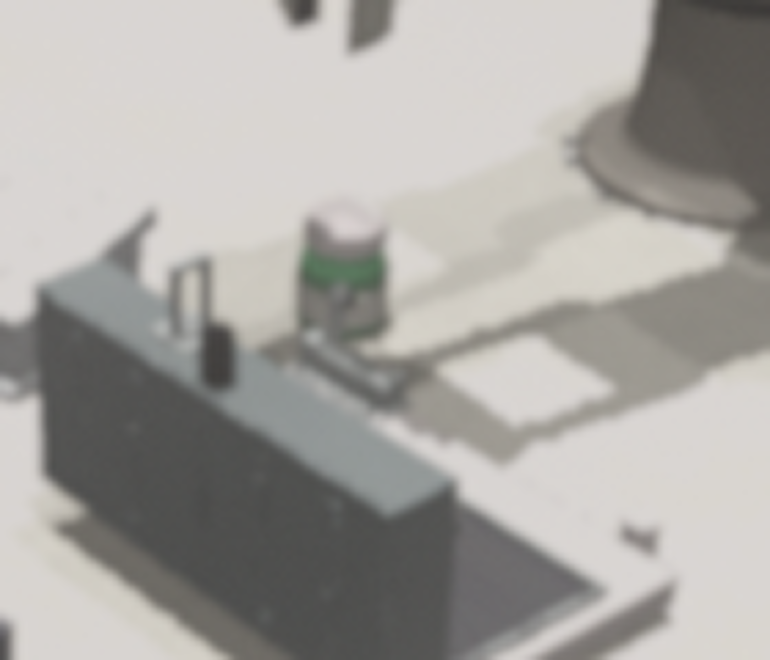

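```bash
python3 - <<'E'
from h import *
p=read_camera("top")
for n,q in{"A cap":(442,392),"A base":(461,228),"B cap":(323,394),"B base":(335,227)}.items():
    u=np.array(q)/5.5-.5+[150,145];print(n,ray(p,u,.052 if "cap" in n else .056).round(4))
for q in("flask0_cap","flask2_cap","flask1_cap","flask0_mid","flask1_mid","flask2_mid"):print(q,[(x["location"],x["score"]) for x in tip_of(q,p)+search_frame(q,p)])
E
```

```text
A cap [0.5208 0.1546 0.052 ]
A base [0.598  0.1478 0.056 ]
B cap [0.5186 0.2104 0.052 ]
B base [0.5971 0.2071 0.056 ]
flask0_cap [([0.5291, 0.1527, 0.0422], 0.67), ([0.4117, -0.4296, 0.0012], 0.2), ([0.5703, 0.1507, 0.0536], 0.55)]
flask2_cap [([0.5218, 0.2142, 0.0418], 0.75), ([0.5667, 0.2079, 0.058], 0.87), ([0.4255, -0.2917, 0.013], 0.34)]
flask1_cap [([0.534, -0.2192, 0.0534], 0.36), ([0.5547, 0.4663, 0.022], 0.31)]
flask0_mid [([0.5772, 0.1523, 0.0456], 0.62), ([0.5683, 0.1524, 0.0579], 0.88)]
flask1_mid []
flask2_mid [([0.5719, 0.2125, 0.044], 0.93), ([0.5627, 0.208, 0.0556], 0.82)]
```

```bash
python3 - <<'E'
from h import *
plan([((.523,.1535,.16),down(-.065))],step=30)
E
```

```text
[{"offset":[12.5,-18.0,19.5],"rotation":[0.0,0.0,0.008]},{"offset":[12.0,-17.5,20.0],"rotation":[0.0,-0.001,0.008]},{"offset":[12.5,-18.5,19.5],"rotation":[0.0,0.0,0.009]},{"offset":[12.0,-18.0,20.0],"rotation":[0.0,0.0,0.008]},{"offset":[12.0,-18.0,19.5],"rotation":[0.0,-0.001,0.008]},{"offset":[11.5,-18.5,20.0],"rotation":[0.0,0.0,0.008]},{"offset":[11.5,-18.5,19.5],"rotation":[0.0,0.0,0.008]}]
```

{"fn": "apply_moves", "kwargs": {
  "motion": [
    {"offset": [12.5, -18, 19.5], "rotation": [0, 0, 0.008]},
    {"offset": [12, -18, 19.5], "rotation": [0, 0, 0.008]},
    {"offset": [12, -18, 19.5], "rotation": [0, 0, 0.008]},
    {"offset": [12, -18, 19.5], "rotation": [0, 0, 0.008]},
    {"offset": [12, -18, 19.5], "rotation": [0, 0, 0.008]},
    {"offset": [11, -17, 19], "rotation": [0, 0, 0.008]},
    {"offset": [6, -9, 10], "rotation": [0, 0, 0.008]},
    {"offset": [1, -2, 2], "rotation": [0, 0, 0]},
    {"offset": [0, 0, 0], "rotation": [0, 0, 0]}
  ]
}}

```text
time: 13.47
tool_pos: [0.5226, 0.1493, 0.1652]
tool_rot: [3.14, -0.008, -0.069]
contact_force: [-0.4, -0.3, 0.2]
opening: 0.0412
```

```bash
python3 - <<'E'
from h import *
st();plan([((.523,.1535,.16),down(-.065))],n=1)
p=read_camera("scene");crop(p,"f2s",260,150,400,270,5.5)
p=read_camera("top");crop(p,"f2t",150,145,290,275,5.5)
E
```

```text
t 13.47 pos [0.5226 0.1493 0.1652] rot [ 3.14  -0.008 -0.069] F [-0.4 -0.3  0.2] open 0.0412 q [ 0.14  0.51  1.65 -0.    0.98  1.78]
[{"offset":[0.0,-4.5,5.0],"rotation":[0.001,-0.008,-0.004]}]
```

View pics/f2t.png

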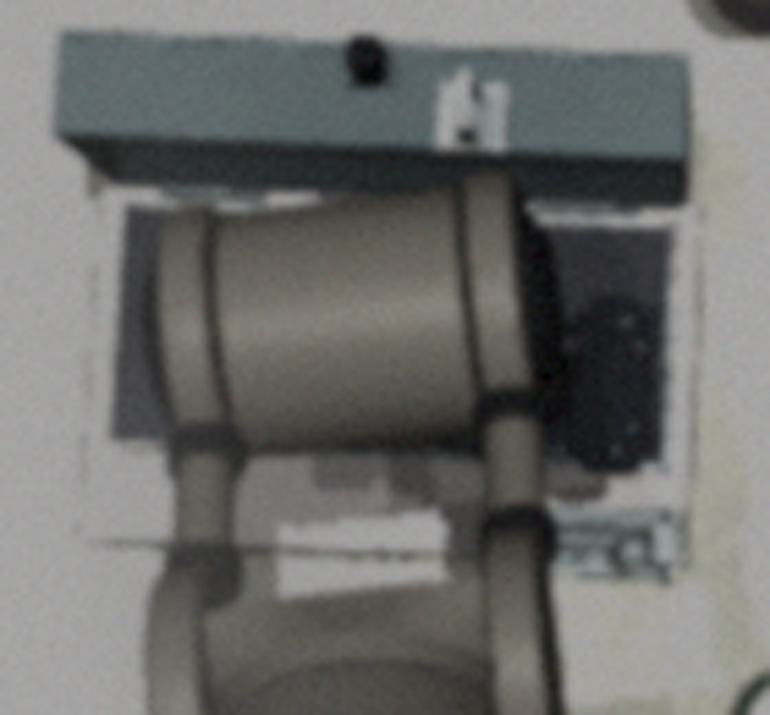

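{"fn": "apply_moves", "kwargs": {
  "motion": [
    {"offset": [0, -4.5, 15], "rotation": [0, -0.008, 0]},
    {"offset": [0, 0, 25], "rotation": [0, 0, 0]},
    {"offset": [0, 0, 14], "rotation": [0, 0, 0]},
    {"offset": [0, 0, 5], "rotation": [0, 0, 0]},
    {"offset": [0, 0, 0], "rotation": [0, 0, 0]},
    {"offset": [0, 0, 0], "rotation": [0, 0, 0]}
  ]
}}

```text
time: 14.07
tool_pos: [0.5243, 0.1508, 0.1089]
tool_rot: [-3.141, -0.009, -0.073]
contact_force: [0.5, 0.4, 0.2]
opening: 0.0415
```

```bash
python3 - <<'E'
from h import *
st();plan([((.523,.1535,.099),down(-.065))],n=1)
E
```

```text
t 14.07 pos [0.5243 0.1508 0.1089] rot [-3.141 -0.009 -0.073] F [0.5 0.4 0.2] open 0.0415 q [ 0.14  0.59  1.69 -0.    0.85  1.79]
[{"offset":[-1.5,-2.5,10.0],"rotation":[-0.001,-0.009,-0.008]}]
```

{"fn": "apply_moves", "kwargs": {
  "motion": [
    {"offset": [-1.5, -2.5, 9], "rotation": [0, -0.009, -0.008]},
    {"offset": [0, 0, 0], "rotation": [0, 0, 0]},
    {"offset": [0, 0, 0], "rotation": [0, 0, 0]}
  ]
}}

```text
time: 14.32
tool_pos: [0.524, 0.1533, 0.1013]
tool_rot: [-3.14, -0.003, -0.065]
contact_force: [-0.1, 0.2, -0.1]
opening: 0.0414
```

```bash
python3 - <<'E'
from h import *
st();plan([((.523,.1535,.099),down(-.065))],n=1)
p=read_camera("scene");crop(p,"f3s",260,150,400,270,5.5)
E
```

```text
t 14.32 pos [0.524  0.1533 0.1013] rot [-3.14e+00 -3.00e-03 -6.50e-02] F [-0.1  0.2 -0.1] open 0.0414 q [0.14 0.6  1.69 0.   0.84 1.78]
[{"offset":[-1.0,0.0,2.5],"rotation":[-0.001,-0.003,0.0]}]
```

View pics/f3s.png

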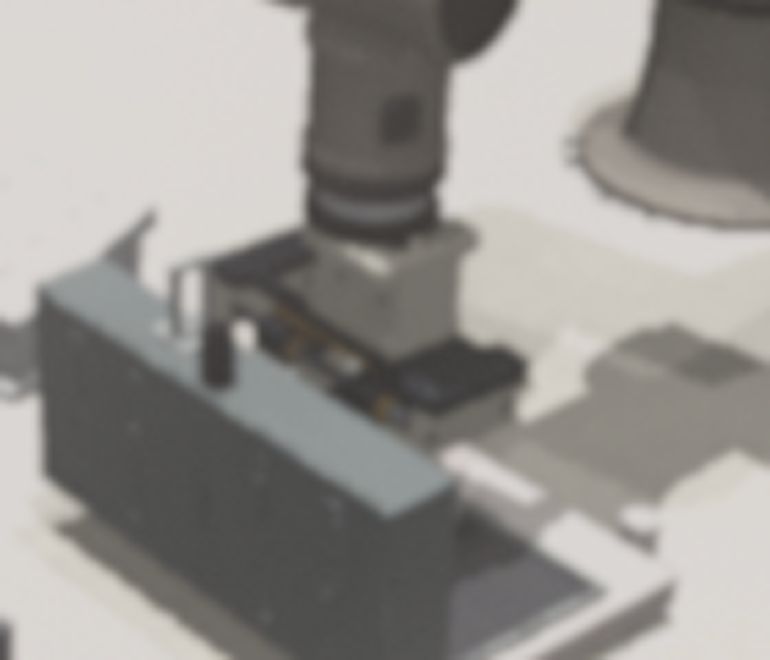

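{"fn": "apply_moves", "kwargs": {
  "motion": [
    {"offset": [-0.5, 0, 2], "rotation": [0, 0, 0]},
    {"offset": [0, 0, 0], "rotation": [0, 0, 0]},
    {"offset": [0, 0, 0], "rotation": [0, 0, 0]},
    {"offset": [0, 0, 0], "rotation": [0, 0, 0]},
    {"offset": [0, 0, 0], "rotation": [0, 0, 0]}
  ],
  "grip": 1.0,
  "grip_force": 25
}}

```text
time: 14.78
tool_pos: [0.5237, 0.1536, 0.1]
tool_rot: [-3.14, -0.004, -0.065]
contact_force: [0.5, -0.6, -0.9]
opening: 0.0219
```

{"fn": "apply_moves", "kwargs": {
  "motion": [
    {"offset": [0, 0, -8], "rotation": [0, 0, 0]},
    {"offset": [0, 0, -15], "rotation": [0, 0, 0]},
    {"offset": [0, 0, -25], "rotation": [0, 0, 0]},
    {"offset": [0, 0, -25], "rotation": [0, 0, 0]},
    {"offset": [0, 0, -25], "rotation": [0, 0, 0]},
    {"offset": [0, 0, -10], "rotation": [0, 0, 0]}
  ]
}}

```text
time: 15.28
tool_pos: [0.5213, 0.1531, 0.2115]
tool_rot: [3.142, 0.004, -0.065]
contact_force: [0.5, 0.6, -0.8]
opening: 0.0216
```

```bash
cat >> h.py <<'E'
def rk(up,y,n): # TCP pos for grasp point at bed coords: upslope, rack-y, normal height
    t=np.deg2rad(15);l=np.array([.062-up*np.cos(t)+n*np.sin(t),y,.045+up*np.sin(t)+n*np.cos(t)])
    return W(RK,RY,[l])[0]+.047*W((0,0),RY,[[np.sin(t),0,np.cos(t)]])[0]
RR=down(RY,-np.deg2rad(15))
E
python3 - <<'E'
from h import *
st();print(rk(.082,.04,.022))
p=read_camera("scene");crop(p,"f4s",260,130,400,250,5.5)
p,r=cur()
plan([((.53,-.02,.225),down(.03)),(rk(.086,.04,.07),RR)],step=36,rs=.1)
E
```

```text
t 15.28 pos [0.5213 0.1531 0.2115] rot [ 3.142  0.004 -0.065] F [ 0.5  0.6 -0.8] open 0.0216 q [0.14 0.45 1.59 0.   1.1  1.78]
[ 0.53462661 -0.18166859  0.13287204]
[{"offset":[4.0,34.5,-2.5],"rotation":[0.0,0.0,-0.019]},{"offset":[3.0,34.5,-2.5],"rotation":[0.0,0.001,-0.019]},{"offset":[2.5,34.5,-2.5],"rotation":[0.0,0.0,-0.019]},{"offset":[2.0,34.5,-2.5],"rotation":[0.0,0.0,-0.019]},{"offset":[1.5,35.0,-2.5],"rotation":[-0.001,0.001,-0.019]},{"offset":[1.5,32.0,9.0],"rotation":[-0.003,-0.052,-0.021]},{"offset":[1.5,32.5,9.0],"rotation":[-0.002,-0.053,-0.02]},{"offset":[1.0,32.0,9.0],"rotation":[-0.003,-0.052,-0.021]},{"offset":[1.5,32.0,9.0],"rotation":[-0.002,-0.053,-0.02]},{"offset":[0.5,32.0,9.0],"rotation":[-0.003,-0.052,-0.021]}]
```

View pics/f4s.png

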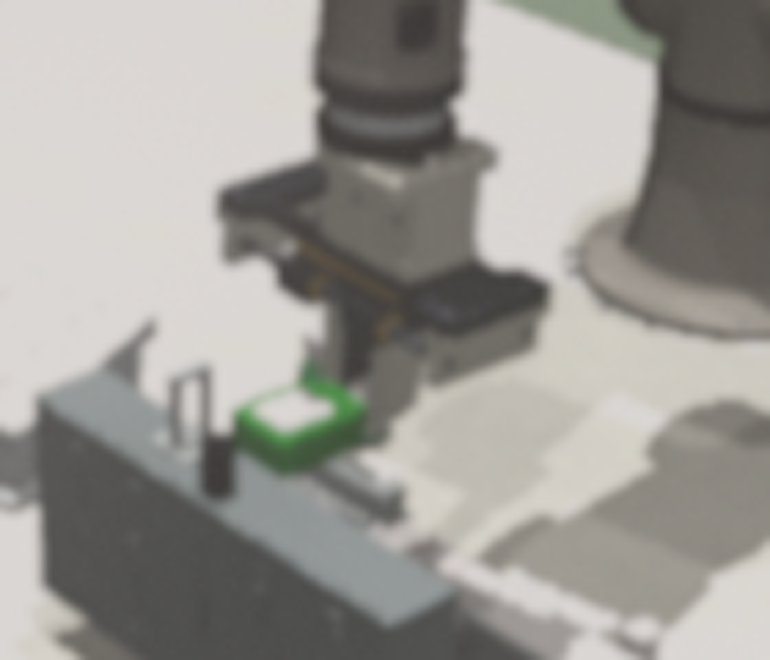

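{"fn": "apply_moves", "kwargs": {
  "motion": [
    {"offset": [4, 34.5, -2.5], "rotation": [0, 0, -0.02]},
    {"offset": [3, 34.5, -2.5], "rotation": [0, 0, -0.02]},
    {"offset": [2.5, 34.5, -2.5], "rotation": [0, 0, -0.02]},
    {"offset": [2, 34.5, -2.5], "rotation": [0, 0, -0.02]},
    {"offset": [1.5, 35, -2.5], "rotation": [0, 0, -0.02]},
    {"offset": [1.5, 32, 6], "rotation": [-0.003, -0.05, -0.02]},
    {"offset": [1.5, 32, 6], "rotation": [-0.003, -0.05, -0.02]},
    {"offset": [1.5, 32, 6], "rotation": [-0.003, -0.05, -0.02]},
    {"offset": [1, 26, 4], "rotation": [-0.003, -0.05, -0.02]},
    {"offset": [0, 8, 2], "rotation": [0, -0.03, 0]},
    {"offset": [0, 0, 0], "rotation": [0, 0, 0]}
  ]
}}

```text
time: 16.25
tool_pos: [0.5427, -0.1619, 0.2012]
tool_rot: [3.141, 0.239, 0.129]
contact_force: [-0.0, 0.3, 0.5]
opening: 0.0217
```

```bash
python3 - <<'E'
from h import *
st();plan([(rk(.086,.04,.06),RR)],step=30,rs=.1)
p=read_camera("scene");crop(p,"f5s",180,130,320,250,5.5)
E
```

```text
t 16.25 pos [ 0.5427 -0.1619  0.2012] rot [3.141 0.239 0.129] F [-0.   0.3  0.5] open 0.0217 q [-0.37  0.6   1.38 -0.12  1.37  1.1 ]
[{"offset":[1.5,9.5,15.5],"rotation":[0.0,-0.011,-0.002]},{"offset":[1.5,9.0,15.5],"rotation":[0.0,-0.012,-0.002]}]
```

View pics/f5s.png

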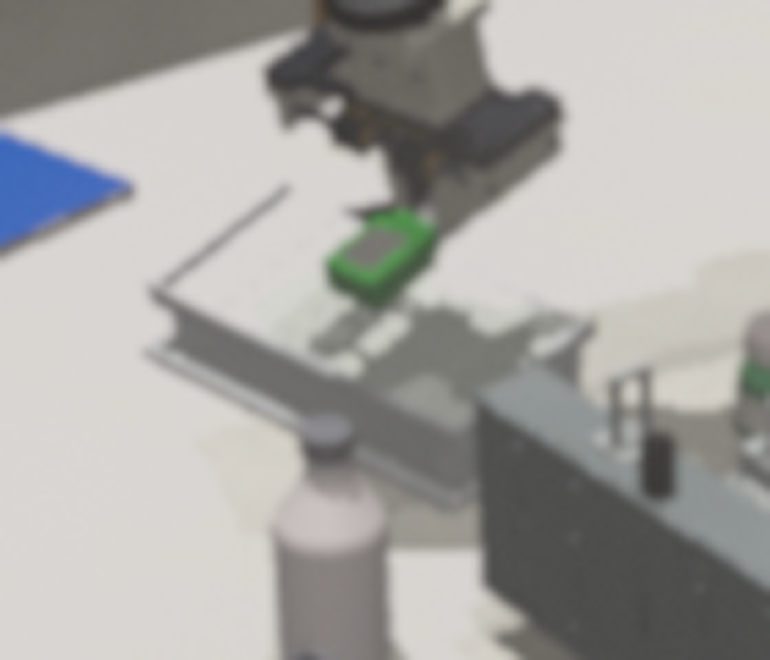

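{"fn": "apply_moves", "kwargs": {
  "motion": [
    {"offset": [0.5, 9, 15], "rotation": [0, -0.012, 0]},
    {"offset": [0.5, 9, 15], "rotation": [0, -0.012, 0]},
    {"offset": [0, 0, 10], "rotation": [0, 0, 0]},
    {"offset": [0, 0, 3], "rotation": [0, 0, 0]},
    {"offset": [0, 0, 0], "rotation": [0, 0, 0]}
  ]
}}

```text
time: 16.72
tool_pos: [0.5334, -0.1789, 0.1544]
tool_rot: [-3.141, 0.263, 0.133]
contact_force: [0.2, 0.0, -1.4]
opening: 0.0219
```

```bash
python3 - <<'E'
from h import *
st();plan([(rk(.087,.04,.026),RR)],n=2)
E
```

```text
t 16.72 pos [ 0.5334 -0.1789  0.1544] rot [-3.141  0.263  0.133] F [ 0.2  0.  -1.4] open 0.0219 q [-0.4   0.66  1.42 -0.14  1.29  1.09]
[{"offset":[0.5,1.5,8.5],"rotation":[0.0,0.001,0.0]},{"offset":[1.0,1.5,8.0],"rotation":[-0.001,0.001,0.0]}]
```

{"fn": "apply_moves", "kwargs": {
  "motion": [
    {"offset": [0.5, 2, 8], "rotation": [0, 0, 0]},
    {"offset": [0.5, 1, 6], "rotation": [0, 0, 0]},
    {"offset": [0, 0, 2], "rotation": [0, 0, 0]},
    {"offset": [0, 0, 0], "rotation": [0, 0, 0]}
  ]
}}

```text
time: 17.05
tool_pos: [0.5302, -0.1816, 0.137]
tool_rot: [-3.14, 0.263, 0.135]
contact_force: [-0.6, 0.1, 0.9]
opening: 0.0216
```

```bash
python3 - <<'E'
from h import *
st();plan([(rk(.087,.04,.022),RR)],n=2)
p=read_camera("scene");crop(p,"f6s",180,130,320,250,5.5)
E
```

```text
t 17.05 pos [ 0.5302 -0.1816  0.137 ] rot [-3.14   0.263  0.135] F [-0.6  0.1  0.9] open 0.0216 q [-0.41  0.67  1.45 -0.14  1.25  1.09]
[{"offset":[0.0,0.5,1.5],"rotation":[0.0,0.001,0.001]},{"offset":[0.5,0.0,1.5],"rotation":[-0.001,0.0,0.001]}]
```

View pics/f6s.png

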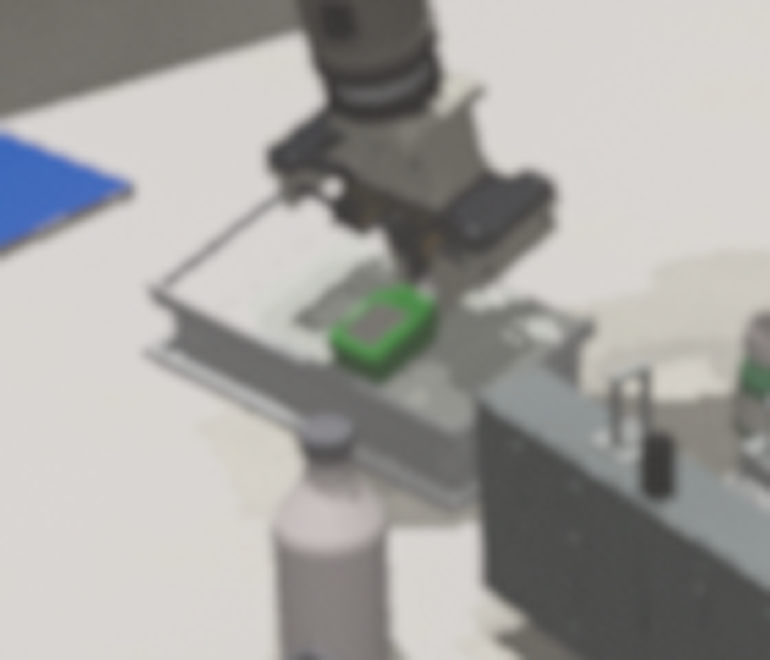

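{"fn": "apply_moves", "kwargs": {
  "motion": [
    {"offset": [0, 0, 2], "rotation": [0, 0, 0]},
    {"offset": [0, 0, 1.5], "rotation": [0, 0, 0]},
    {"offset": [0, 0, 0], "rotation": [0, 0, 0]}
  ]
}}

```text
time: 17.35
tool_pos: [0.5302, -0.1818, 0.1356]
tool_rot: [3.141, 0.26, 0.135]
contact_force: [0.6, 0.5, -0.2]
opening: 0.0218
```

```bash
python3 - <<'E'
from h import *
st();plan([(rk(.082,.04,.021),RR)],n=2)
E
```

```text
t 17.35 pos [ 0.5302 -0.1818  0.1356] rot [3.141 0.26  0.135] F [ 0.6  0.5 -0.2] open 0.0218 q [-0.41  0.67  1.45 -0.14  1.25  1.09]
[{"offset":[2.5,0.5,1.0],"rotation":[0.001,-0.001,0.001]},{"offset":[2.5,0.0,1.5],"rotation":[0.0,0.0,0.001]}]
```

Slide gently down the slope until the lip pushes back, also easing down.

{"fn": "apply_moves", "kwargs": {
  "motion": [
    {"offset": [1.5, 0, 1.5], "rotation": [0, 0, 0]},
    {"offset": [1.5, 0, 1], "rotation": [0, 0, 0]},
    {"offset": [1.5, 0, 0], "rotation": [0, 0, 0]}
  ]
}}

```text
time: 17.6
tool_pos: [0.5343, -0.1816, 0.1344]
tool_rot: [3.139, 0.259, 0.135]
contact_force: [0.1, 0.5, 0.1]
opening: 0.0216
```

```bash
python3 - <<'E'
from h import *
st();plan([(rk(.082,.04,.021),RR)],n=2)
E
```

```text
t 17.6 pos [ 0.5343 -0.1816  0.1344] rot [3.139 0.259 0.135] F [0.1 0.5 0.1] open 0.0216 q [-0.4   0.68  1.44 -0.14  1.25  1.09]
[{"offset":[0.5,0.0,1.0],"rotation":[0.002,-0.002,0.001]},{"offset":[0.0,0.0,1.5],"rotation":[0.001,-0.001,0.0]}]
```

{"fn": "apply_moves", "kwargs": {
  "motion": [
    {"offset": [0, 0, 2], "rotation": [0, 0, 0]},
    {"offset": [0, 0, 2], "rotation": [0, 0, 0]},
    {"offset": [0, 0, 0], "rotation": [0, 0, 0]}
  ]
}}

```text
time: 17.85
tool_pos: [0.5341, -0.1817, 0.1326]
tool_rot: [3.137, 0.256, 0.135]
contact_force: [0.6, 0.1, 0.2]
opening: 0.0218
```

```bash
python3 - <<'E'
from h import *
st();plan([(rk(.082,.04,.021),RR)],n=1)
E
```

```text
t 17.85 pos [ 0.5341 -0.1817  0.1326] rot [3.137 0.256 0.135] F [0.6 0.1 0.2] open 0.0218 q [-0.4   0.68  1.44 -0.14  1.24  1.09]
[{"offset":[0.5,0.0,0.5],"rotation":[0.005,-0.006,0.001]}]
```

{"fn": "apply_moves", "kwargs": {
  "motion": [
    {"offset": [0, 0, 1.5], "rotation": [0, 0, 0]},
    {"offset": [0, 0, 1.5], "rotation": [0, 0, 0]}
  ]
}}

```text
time: 18.02
tool_pos: [0.5336, -0.1819, 0.1312]
tool_rot: [3.136, 0.255, 0.135]
contact_force: [-2.1, 1.7, 10.0]
opening: 0.0214
```

```bash
python3 - <<'E'
from h import *
st();plan([(rk(.082,.04,.021),RR)],n=1)
E
```

```text
t 18.02 pos [ 0.5336 -0.1819  0.1312] rot [3.136 0.255 0.135] F [-2.1  1.7 10. ] open 0.0214 q [-0.4   0.68  1.45 -0.14  1.23  1.09]
[{"offset":[0.5,0.0,-1.0],"rotation":[0.006,-0.007,0.001]}]
```

{"fn": "apply_moves", "kwargs": {
  "motion": [
    {"offset": [2, 0, -0.5], "rotation": [0, -0.007, 0]},
    {"offset": [2, 0, 0], "rotation": [0, 0, 0]},
    {"offset": [1, 0, 0], "rotation": [0, 0, 0]}
  ]
}}

```text
time: 18.27
tool_pos: [0.5364, -0.1814, 0.1309]
tool_rot: [3.137, 0.268, 0.134]
contact_force: [-5.1, -0.6, 8.9]
opening: 0.0221
```

```bash
python3 - <<'E'
from h import *
st();plan([(rk(.082,.04,.021),RR)],n=1)
p=read_camera("top");crop(p,"r2",305,165,445,260,5.5,[W(RK,RY,[[.062,.04,.045]])[0]])
E
```

```text
t 18.27 pos [ 0.5364 -0.1814  0.1309] rot [3.137 0.268 0.134] F [-5.1 -0.6  8.9] open 0.0221 q [-0.4   0.69  1.43 -0.15  1.25  1.1 ]
[{"offset":[-2.5,0.0,-0.5],"rotation":[0.005,0.006,0.001]}]
```

View pics/r2.png

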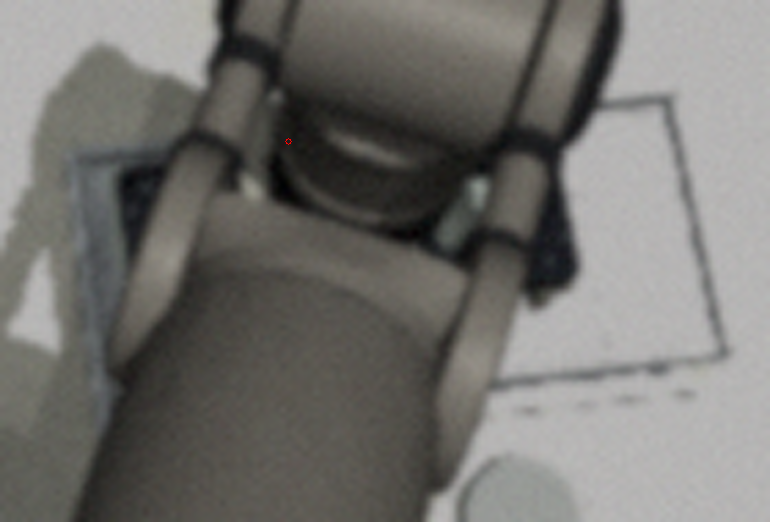

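{"fn": "apply_moves", "kwargs": {
  "motion": [
    {"offset": [1, 0, -1], "rotation": [0, 0, 0]},
    {"offset": [1, 0, 0], "rotation": [0, 0, 0]},
    {"offset": [1.5, 0, 0], "rotation": [0, 0, 0]}
  ]
}}

```text
time: 18.57
tool_pos: [0.537, -0.1814, 0.1307]
tool_rot: [3.138, 0.277, 0.134]
contact_force: [-8.4, -1.2, 11.1]
opening: 0.0213
```

```bash
python3 - <<'E'
from h import *
st();plan([(rk(.082,.04,.021),RR)],n=1)
p=read_camera("scene");crop(p,"f7s",180,130,320,250,5.5)
E
```

```text
t 18.57 pos [ 0.537  -0.1814  0.1307] rot [3.138 0.277 0.134] F [-8.4 -1.2 11.1] open 0.0213 q [-0.4   0.7   1.42 -0.15  1.26  1.1 ]
[{"offset":[-3.0,0.0,-0.5],"rotation":[0.004,0.015,0.001]}]
```

View pics/f7s.png

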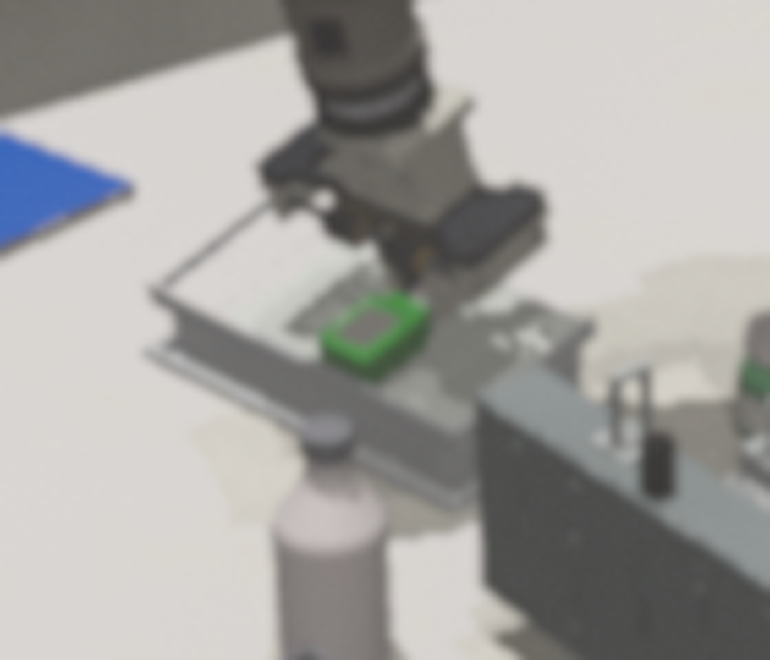

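{"fn": "apply_moves", "kwargs": {
  "motion": [
    {"offset": [-0.5, 0, -0.5], "rotation": [0, 0.01, 0]},
    {"offset": [0, 0, 0], "rotation": [0, 0, 0]},
    {"offset": [0, 0, 0], "rotation": [0, 0, 0]}
  ],
  "grip": 0.58
}}

```text
time: 18.87
tool_pos: [0.537, -0.1814, 0.1303]
tool_rot: [3.138, 0.266, 0.134]
contact_force: [-0.4, -0.4, 0.1]
opening: 0.0359
```

{"fn": "apply_moves", "kwargs": {
  "motion": [
    {"offset": [0, 0, -8], "rotation": [0, 0, 0]},
    {"offset": [0, 0, -20], "rotation": [0, 0, 0]},
    {"offset": [0, 0, -30], "rotation": [0, 0, 0]},
    {"offset": [0, 0, -30], "rotation": [0, 0, 0]},
    {"offset": [-30, 0, -10], "rotation": [0, 0.08, 0]},
    {"offset": [-30, -25, 0], "rotation": [0, 0.08, 0.03]},
    {"offset": [-20, -35, 0], "rotation": [0, 0.08, 0.03]},
    {"offset": [0, -40, 0], "rotation": [0, 0, 0.03]},
    {"offset": [0, -40, 0], "rotation": [0, 0, 0.03]},
    {"offset": [0, -40, 0], "rotation": [0, 0, 0.03]}
  ]
}}

```text
time: 19.7
tool_pos: [0.4754, -0.0102, 0.2426]
tool_rot: [3.13, 0.009, -0.031]
contact_force: [1.4, -0.1, -0.2]
opening: 0.0381
```

```bash
python3 - <<'E'
from h import *
st()
p=read_camera("scene");crop(p,"f8s",180,130,320,250,5.5)
p=read_camera("top");crop(p,"r3",305,165,445,260,5.5,[W(RK,RY,[[.062,.04,.045]])[0]]);crop(p,"f8t",150,145,290,275,5.5)
for q in("flask2_cap","flask0_mid"):print(q,[(x["location"],x["score"]) for x in tip_of(q,p)])
E
```

```text
t 19.7 pos [ 0.4754 -0.0102  0.2426] rot [ 3.13   0.009 -0.031] F [ 1.4 -0.1 -0.2] open 0.0381 q [-0.18  0.31  1.73 -0.01  1.12  1.43]
flask2_cap [([0.5192, 0.2133, 0.0453], 0.62)]
flask0_mid [([0.5736, -0.1757, 0.0675], 0.92)]
```

View pics/r3.png

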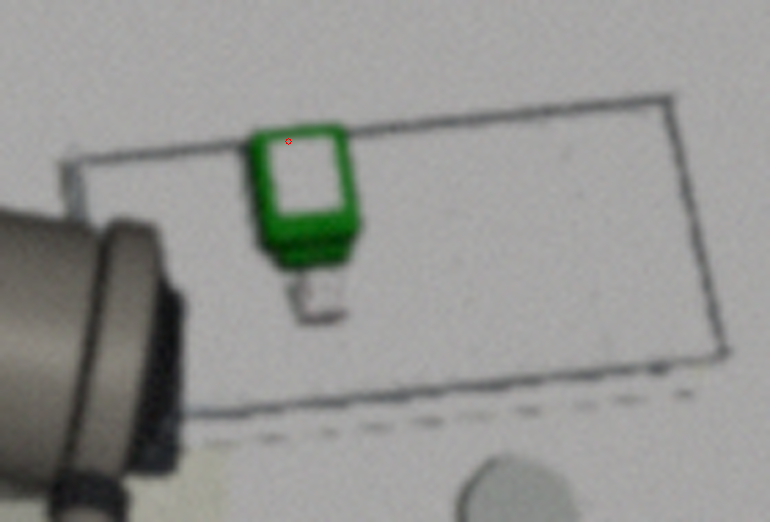

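View pics/f8t.png

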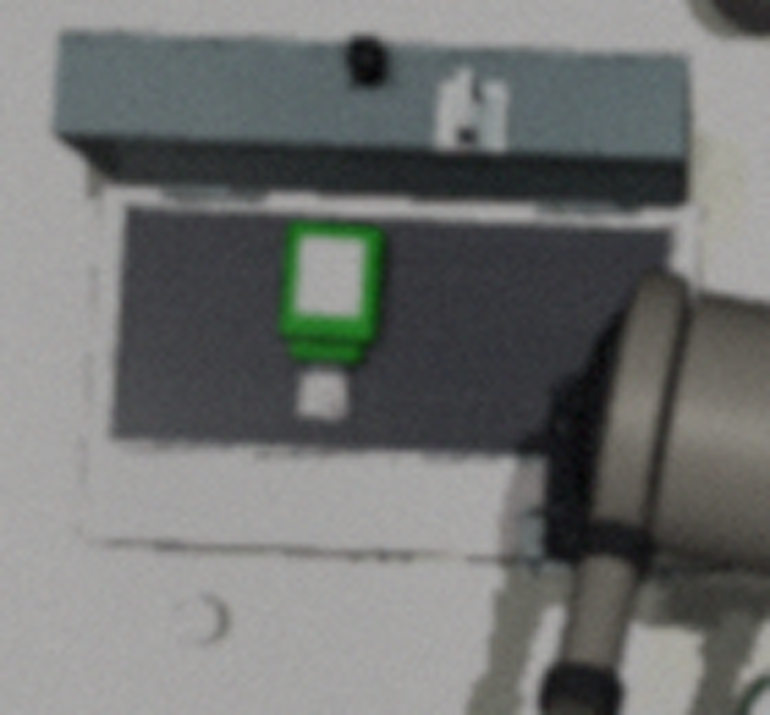

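View pics/f8s.png

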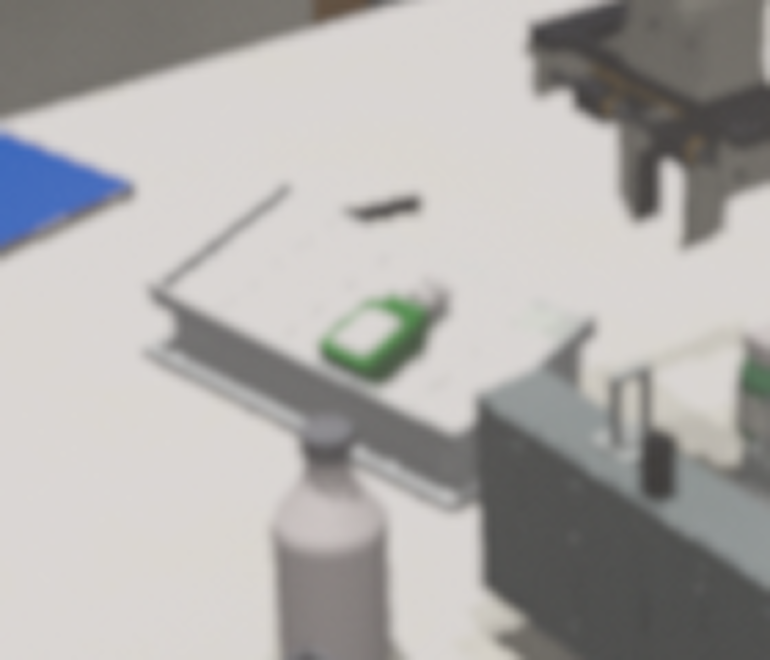

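```bash
python3 - <<'E'
from h import *
plan([((.5195,.212,.16),down(-.045))],step=36)
E
```

```text
[{"offset":[5.5,-32.0,11.5],"rotation":[0.002,0.001,0.003]},{"offset":[5.5,-32.0,11.0],"rotation":[0.001,0.002,0.003]},{"offset":[5.0,-32.0,11.5],"rotation":[0.002,0.001,0.003]},{"offset":[5.0,-32.0,11.5],"rotation":[0.002,0.001,0.003]},{"offset":[5.0,-32.5,11.5],"rotation":[0.002,0.002,0.003]},{"offset":[5.0,-32.0,12.0],"rotation":[0.001,0.001,0.003]},{"offset":[5.0,-32.0,11.5],"rotation":[0.002,0.001,0.003]}]
```

{"fn": "apply_moves", "kwargs": {
  "motion": [
    {"offset": [5.5, -32, 11], "rotation": [0.001, 0.001, 0.003]},
    {"offset": [5.5, -32, 11], "rotation": [0.001, 0.001, 0.003]},
    {"offset": [5, -32, 11], "rotation": [0.001, 0.001, 0.003]},
    {"offset": [5, -32, 11], "rotation": [0.001, 0.001, 0.003]},
    {"offset": [5, -32, 11], "rotation": [0.001, 0.001, 0.003]},
    {"offset": [5, -30, 11], "rotation": [0.001, 0.001, 0.003]},
    {"offset": [3, -16, 6], "rotation": [0, 0, 0]},
    {"offset": [0, -3, 2], "rotation": [0, 0, 0]},
    {"offset": [0, 0, 0], "rotation": [0, 0, 0]}
  ],
  "grip": 0.55
}}

```text
time: 20.65
tool_pos: [0.5298, 0.1914, 0.163]
tool_rot: [3.132, -0.006, -0.057]
contact_force: [0.0, 0.3, 1.1]
opening: 0.041
```

```bash
python3 - <<'E'
from h import *
st();plan([((.5195,.212,.15),down(-.045))],n=1)
E
```

```text
t 20.65 pos [0.5298 0.1914 0.163 ] rot [ 3.132 -0.006 -0.057] F [0.  0.3 1.1] open 0.041 q [ 0.22  0.54  1.59 -0.01  1.01  1.85]
[{"offset":[-11.5,-20.0,12.5],"rotation":[0.01,-0.005,-0.012]}]
```

{"fn": "apply_moves", "kwargs": {
  "motion": [
    {"offset": [-7, -14, 0], "rotation": [0.005, -0.005, -0.01]},
    {"offset": [-4, -7, 6], "rotation": [0.005, 0, 0]},
    {"offset": [0, 0, 6], "rotation": [0, 0, 0]},
    {"offset": [0, 0, 0], "rotation": [0, 0, 0]}
  ]
}}

```text
time: 20.98
tool_pos: [0.5206, 0.2098, 0.1508]
tool_rot: [-3.141, -0.001, -0.052]
contact_force: [-1.0, -0.4, 0.3]
opening: 0.0414
```

```bash
python3 - <<'E'
from h import *
st();plan([((.5195,.212,.105),down(-.045))],n=1)
E
```

```text
t 20.98 pos [0.5206 0.2098 0.1508] rot [-3.141e+00 -1.000e-03 -5.200e-02] F [-1.  -0.4  0.3] open 0.0414 q [ 0.25  0.55  1.61 -0.    0.98  1.87]
[{"offset":[-1.5,-2.0,46.0],"rotation":[0.0,-0.001,-0.007]}]
```

{"fn": "apply_moves", "kwargs": {
  "motion": [
    {"offset": [-1.5, -1, 15], "rotation": [0, 0, -0.007]},
    {"offset": [0, -0.5, 18], "rotation": [0, 0, 0]},
    {"offset": [0, 0, 10], "rotation": [0, 0, 0]},
    {"offset": [0, 0, 3], "rotation": [0, 0, 0]},
    {"offset": [0, 0, 0], "rotation": [0, 0, 0]}
  ]
}}

```text
time: 21.4
tool_pos: [0.5202, 0.2087, 0.1047]
tool_rot: [-3.141, -0.004, -0.047]
contact_force: [-0.1, 0.9, -0.8]
opening: 0.0414
```

```bash
python3 - <<'E'
from h import *
st();plan([((.5195,.212,.0995),down(-.045))],n=1)
E
```

```text
t 21.4 pos [0.5202 0.2087 0.1047] rot [-3.141 -0.004 -0.047] F [-0.1  0.9 -0.8] open 0.0414 q [ 0.25  0.62  1.65 -0.    0.87  1.86]
[{"offset":[-1.0,-3.0,5.0],"rotation":[0.0,-0.004,-0.002]}]
```

{"fn": "apply_moves", "kwargs": {
  "motion": [
    {"offset": [-1, -3, 4], "rotation": [0, -0.004, 0]},
    {"offset": [0, 0, 0], "rotation": [0, 0, 0]},
    {"offset": [0, 0, 0], "rotation": [0, 0, 0]}
  ]
}}

```text
time: 21.65
tool_pos: [0.5201, 0.2117, 0.1018]
tool_rot: [-3.141, -0.002, -0.048]
contact_force: [0.2, 0.2, 0.5]
opening: 0.0411
```

{"fn": "apply_moves", "kwargs": {
  "motion": [
    {"offset": [0, 0, 0.5], "rotation": [0, 0, 0]},
    {"offset": [0, 0, 0], "rotation": [0, 0, 0]},
    {"offset": [0, 0, 0], "rotation": [0, 0, 0]},
    {"offset": [0, 0, 0], "rotation": [0, 0, 0]},
    {"offset": [0, 0, 0], "rotation": [0, 0, 0]}
  ],
  "grip": 1.0,
  "grip_force": 25
}}

```text
time: 22.07
tool_pos: [0.5209, 0.2121, 0.103]
tool_rot: [-3.14, -0.005, -0.047]
contact_force: [0.0, 0.1, -0.8]
opening: 0.022
```

{"fn": "apply_moves", "kwargs": {
  "motion": [
    {"offset": [0, 0, -8], "rotation": [0, 0, 0]},
    {"offset": [0, 0, -15], "rotation": [0, 0, 0]},
    {"offset": [0, 0, -25], "rotation": [0, 0, 0]},
    {"offset": [0, 0, -25], "rotation": [0, 0, 0]},
    {"offset": [0, 0, -25], "rotation": [0, 0, 0]},
    {"offset": [0, 0, -10], "rotation": [0, 0, 0]}
  ]
}}

```text
time: 22.57
tool_pos: [0.5184, 0.2113, 0.2142]
tool_rot: [3.141, 0.004, -0.047]
contact_force: [0.6, 0.5, -0.4]
opening: 0.0217
```

```bash
python3 - <<'E'
from h import *
st()
p=read_camera("scene");crop(p,"f9s",260,130,400,250,5.5)
plan([((.53,-.02,.225),down(.03)),(rk(.086,-.035,.07),RR)],step=36,rs=.1)
E
```

```text
t 22.57 pos [0.5184 0.2113 0.2142] rot [ 3.141  0.004 -0.047] F [ 0.6  0.5 -0.4] open 0.0217 q [0.25 0.48 1.54 0.   1.13 1.87]
[{"offset":[3.0,33.0,-1.5],"rotation":[0.0,0.0,-0.011]},{"offset":[3.0,33.0,-1.5],"rotation":[0.0,0.0,-0.011]},{"offset":[2.5,33.0,-1.0],"rotation":[0.0,0.001,-0.011]},{"offset":[2.0,33.0,-1.5],"rotation":[0.0,0.0,-0.011]},{"offset":[1.5,33.0,-1.5],"rotation":[0.0,0.0,-0.011]},{"offset":[1.5,33.0,-1.5],"rotation":[0.0,0.0,-0.011]},{"offset":[1.0,33.5,-1.0],"rotation":[0.0,0.001,-0.011]},{"offset":[2.5,33.5,6.5],"rotation":[-0.002,-0.037,-0.015]},{"offset":[2.0,33.5,6.0],"rotation":[-0.002,-0.038,-0.014]},{"offset":[1.5,34.0,6.5],"rotation":[-0.002,-0.037,-0.015]},{"offset":[1.5,33.5,6.5],"rotation":[-0.002,-0.038,-0.015]},{"offset":[1.5,33.5,6.5],"rotation":[-0.002,-0.037,-0.015]}]
[{"offset":[1.0,34.0,6.0],"rotation":[-0.002,-0.038,-0.015]},{"offset":[0.5,33.5,6.5],"rotation":[-0.001,-0.037,-0.014]}]
```

View pics/f9s.png

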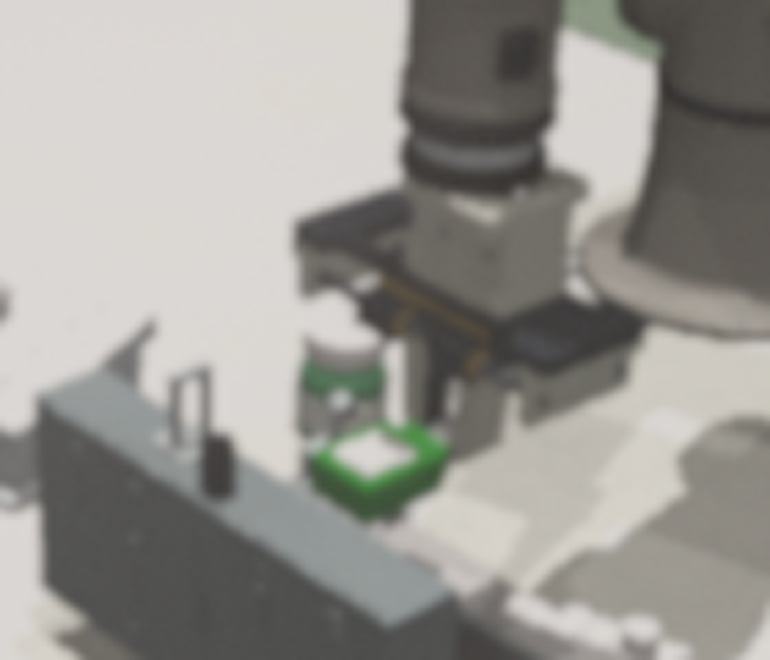

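{"fn": "apply_moves", "kwargs": {
  "motion": [
    {"offset": [3, 33, -1.5], "rotation": [0, 0, -0.011]},
    {"offset": [3, 33, -1.5], "rotation": [0, 0, -0.011]},
    {"offset": [2.5, 33, -1.5], "rotation": [0, 0, -0.011]},
    {"offset": [2, 33, -1.5], "rotation": [0, 0, -0.011]},
    {"offset": [1.5, 33, -1.5], "rotation": [0, 0, -0.011]},
    {"offset": [1.5, 33, -1.5], "rotation": [0, 0, -0.011]},
    {"offset": [1, 33, -1], "rotation": [0, 0, -0.011]},
    {"offset": [2.5, 33.5, 3], "rotation": [-0.002, -0.038, -0.015]},
    {"offset": [2, 33.5, 3], "rotation": [-0.002, -0.038, -0.015]},
    {"offset": [1.5, 33.5, 3], "rotation": [-0.002, -0.038, -0.015]},
    {"offset": [1.5, 33.5, 3], "rotation": [-0.002, -0.038, -0.015]},
    {"offset": [1, 20, 2], "rotation": [-0.002, -0.038, -0.015]}
  ]
}}

```text
time: 23.62
tool_pos: [0.5455, -0.1847, 0.2116]
tool_rot: [-3.141, 0.196, 0.121]
contact_force: [0.1, -0.3, -1.1]
opening: 0.0217
```

```bash
python3 - <<'E'
from h import *
st();plan([(rk(.086,-.035,.075),RR)],step=30,rs=.1)
E
```

```text
t 23.62 pos [ 0.5455 -0.1847  0.2116] rot [-3.141  0.196  0.121] F [ 0.1 -0.3 -1.1] open 0.0217 q [-0.42  0.59  1.36 -0.1   1.36  1.06]
[{"offset":[2.0,23.5,8.5],"rotation":[-0.001,-0.022,-0.004]},{"offset":[2.0,23.5,8.5],"rotation":[-0.002,-0.022,-0.004]},{"offset":[2.0,23.5,9.0],"rotation":[-0.001,-0.021,-0.004]}]
```

{"fn": "apply_moves", "kwargs": {
  "motion": [
    {"offset": [2, 23.5, 8], "rotation": [0, -0.022, -0.004]},
    {"offset": [2, 23.5, 8], "rotation": [0, -0.022, -0.004]},
    {"offset": [2, 15, 8], "rotation": [0, -0.022, -0.004]},
    {"offset": [0, 3, 0], "rotation": [0, 0, 0]},
    {"offset": [0, 0, 0], "rotation": [0, 0, 0]}
  ]
}}

```text
time: 24.03
tool_pos: [0.5532, -0.2571, 0.182]
tool_rot: [-3.135, 0.27, 0.129]
contact_force: [1.2, -0.7, -0.9]
opening: 0.0218
```

```bash
python3 - <<'E'
from h import *
st();plan([(rk(.086,-.035,.075),RR)],n=1)
p=read_camera("scene");crop(p,"g1s",180,130,320,250,5.5)
E
```

```text
t 24.03 pos [ 0.5532 -0.2571  0.182 ] rot [-3.135  0.27   0.129] F [ 1.2 -0.7 -0.9] open 0.0218 q [-0.5   0.71  1.24 -0.15  1.42  0.98]
[{"offset":[0.5,-2.5,-3.5],"rotation":[-0.007,0.009,-0.004]}]
```

View pics/g1s.png

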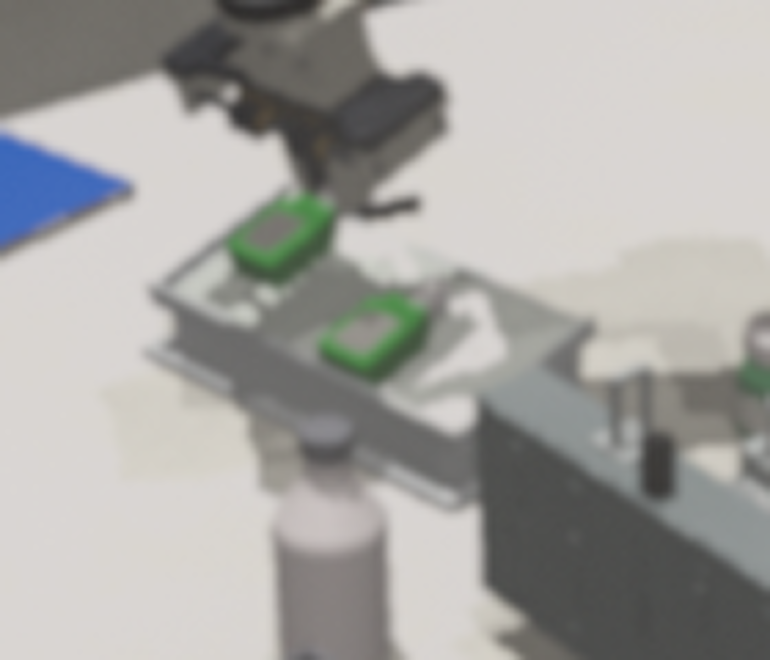

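{"fn": "apply_moves", "kwargs": {
  "motion": [
    {"offset": [0, -2, 12], "rotation": [-0.007, 0.009, 0]},
    {"offset": [0, 0, 14], "rotation": [0, 0, 0]},
    {"offset": [0, 0, 8], "rotation": [0, 0, 0]},
    {"offset": [0, 0, 3], "rotation": [0, 0, 0]},
    {"offset": [0, 0, 0], "rotation": [0, 0, 0]}
  ]
}}

```text
time: 24.5
tool_pos: [0.5434, -0.2506, 0.1484]
tool_rot: [3.14, 0.256, 0.133]
contact_force: [0.0, 0.6, -0.7]
opening: 0.0217
```

```bash
python3 - <<'E'
from h import *
st();plan([(rk(.086,-.035,.027),RR)],n=1)
E
```

```text
t 24.5 pos [ 0.5434 -0.2506  0.1484] rot [3.14  0.256 0.133] F [ 0.   0.6 -0.7] open 0.0217 q [-0.5   0.71  1.33 -0.16  1.31  1.  ]
[{"offset":[0.5,5.5,10.0],"rotation":[0.001,-0.006,0.0]}]
```

{"fn": "apply_moves", "kwargs": {
  "motion": [
    {"offset": [0, 4, 6], "rotation": [0, -0.006, 0]},
    {"offset": [0, 0, 3], "rotation": [0, 0, 0]},
    {"offset": [0, 0, 1], "rotation": [0, 0, 0]},
    {"offset": [0, 0, 0], "rotation": [0, 0, 0]}
  ]
}}

```text
time: 24.83
tool_pos: [0.5424, -0.2545, 0.1401]
tool_rot: [3.138, 0.26, 0.134]
contact_force: [-0.1, 0.4, 0.2]
opening: 0.0221
```

```bash
python3 - <<'E'
from h import *
st();plan([(rk(.084,-.035,.025),RR)],n=1)
E
```

```text
t 24.83 pos [ 0.5424 -0.2545  0.1401] rot [3.138 0.26  0.134] F [-0.1  0.4  0.2] open 0.0221 q [-0.5   0.72  1.33 -0.16  1.3   1.  ]
[{"offset":[2.0,2.0,3.5],"rotation":[0.003,-0.002,0.001]}]
```

{"fn": "apply_moves", "kwargs": {
  "motion": [
    {"offset": [0, 1, 2], "rotation": [0, 0, 0]},
    {"offset": [0, 0, 2], "rotation": [0, 0, 0]},
    {"offset": [0, 0, 1], "rotation": [0, 0, 0]}
  ]
}}

```text
time: 25.08
tool_pos: [0.5419, -0.2561, 0.1372]
tool_rot: [3.137, 0.258, 0.134]
contact_force: [-0.6, 2.7, 9.0]
opening: 0.0217
```

```bash
python3 - <<'E'
from h import *
st();plan([(rk(.084,-.035,.025),RR)],n=1)
E
```

```text
t 25.08 pos [ 0.5419 -0.2561  0.1372] rot [3.137 0.258 0.134] F [-0.6  2.7  9. ] open 0.0217 q [-0.5   0.73  1.33 -0.16  1.29  0.99]
[{"offset":[1.5,0.5,0.5],"rotation":[0.005,-0.004,0.0]}]
```

{"fn": "apply_moves", "kwargs": {
  "motion": [
    {"offset": [2, 0, -0.5], "rotation": [0.003, -0.004, 0]},
    {"offset": [2, 0, 0], "rotation": [0, 0, 0]},
    {"offset": [1.5, 0, 0], "rotation": [0, 0, 0]}
  ]
}}

```text
time: 25.33
tool_pos: [0.5476, -0.2557, 0.1371]
tool_rot: [3.139, 0.261, 0.133]
contact_force: [0.9, 0.7, -0.0]
opening: 0.0217
```

```bash
python3 - <<'E'
from h import *
st();plan([(rk(.082,-.035,.025),RR)],n=1)
E
```

```text
t 25.33 pos [ 0.5476 -0.2557  0.1371] rot [3.139 0.261 0.133] F [ 0.9  0.7 -0. ] open 0.0217 q [-0.5   0.74  1.31 -0.16  1.3   1.  ]
[{"offset":[-2.0,0.0,2.0],"rotation":[0.002,-0.001,-0.001]}]
```

{"fn": "apply_moves", "kwargs": {
  "motion": [
    {"offset": [0, 0, 1.5], "rotation": [0, 0, 0]},
    {"offset": [1, 0, 1], "rotation": [0, 0, 0]},
    {"offset": [1, 0, 0], "rotation": [0, 0, 0]}
  ]
}}

```text
time: 25.58
tool_pos: [0.5476, -0.2557, 0.1359]
tool_rot: [3.139, 0.265, 0.133]
contact_force: [-5.1, -0.0, 2.7]
opening: 0.0221
```

```bash
python3 - <<'E'
from h import *
st();plan([(rk(.080,-.035,.025),RR)],n=1)
E
```

```text
t 25.58 pos [ 0.5476 -0.2557  0.1359] rot [3.139 0.265 0.133] F [-5.1 -0.   2.7] open 0.0221 q [-0.5   0.74  1.31 -0.16  1.31  1.  ]
[{"offset":[0.0,0.0,0.5],"rotation":[0.002,0.003,-0.001]}]
```

Lip contact (−5 N along the slope). One more small push, settling, then release.

{"fn": "apply_moves", "kwargs": {
  "motion": [
    {"offset": [1, 0, 1], "rotation": [0, 0, 0]},
    {"offset": [1, 0, 0.5], "rotation": [0, 0, 0]}
  ]
}}

```text
time: 25.75
tool_pos: [0.5477, -0.2557, 0.1357]
tool_rot: [3.139, 0.268, 0.132]
contact_force: [-4.8, 0.6, 7.0]
opening: 0.0218
```

```bash
python3 - <<'E'
from h import *
st();plan([(rk(.080,-.035,.025),RR)],n=1)
E
```

```text
t 25.75 pos [ 0.5477 -0.2557  0.1357] rot [3.139 0.268 0.132] F [-4.8  0.6  7. ] open 0.0218 q [-0.5   0.74  1.31 -0.16  1.31  1.  ]
[{"offset":[-0.5,0.0,0.5],"rotation":[0.002,0.007,-0.001]}]
```

{"fn": "apply_moves", "kwargs": {
  "motion": [
    {"offset": [0, 0, 0], "rotation": [0, 0.004, 0]},
    {"offset": [0, 0, 0], "rotation": [0, 0, 0]},
    {"offset": [0, 0, 0], "rotation": [0, 0, 0]}
  ],
  "grip": 0.58
}}

```text
time: 26.0
tool_pos: [0.5479, -0.2558, 0.1353]
tool_rot: [3.139, 0.263, 0.132]
contact_force: [-0.3, -0.1, 0.2]
opening: 0.0362
```

{"fn": "apply_moves", "kwargs": {
  "motion": [
    {"offset": [0, 0, -8], "rotation": [0, 0, 0]},
    {"offset": [0, 0, -20], "rotation": [0, 0, 0]},
    {"offset": [0, 0, -30], "rotation": [0, 0, 0]},
    {"offset": [0, 0, -30], "rotation": [0, 0, 0]},
    {"offset": [-30, 0, -30], "rotation": [0, 0.08, 0]},
    {"offset": [-30, -25, -10], "rotation": [0, 0.08, 0.03]},
    {"offset": [-20, -35, 0], "rotation": [0, 0.08, 0.03]},
    {"offset": [0, -40, 0], "rotation": [0, 0, 0.03]},
    {"offset": [0, -40, 0], "rotation": [0, 0, 0.03]},
    {"offset": [0, -40, 0], "rotation": [0, 0, 0.03]},
    {"offset": [0, -40, 0], "rotation": [0, 0, 0]},
    {"offset": [0, -40, 0], "rotation": [0, 0, 0]}
  ]
}}

```text
time: 27.0
tool_pos: [0.4926, -0.0001, 0.2746]
tool_rot: [3.135, 0.014, -0.037]
contact_force: [1.2, 0.1, -0.5]
opening: 0.0388
```

```bash
python3 - <<'E'
from h import *
st()
p=read_camera("scene");crop(p,"g2s",180,130,320,250,5.5)
for q in("flask2_cap","flask0_mid","hood_tab","bolt_knob"):print(q,[(x["location"],x["score"]) for x in tip_of(q,p)])
p=read_camera("top");crop(p,"g2t",150,145,450,275,2.6)
for q in("flask2_cap","flask0_mid","hood_tab","bolt_knob"):print(q,[(x["location"],x["score"]) for x in tip_of(q,p)])
for y in(.04,-.035):print(W(RK,RY,[[.062-.082*.966+.013*.259,y,.045+.082*.259+.013*.966],[.062-.028*.966+.013*.259,y,.045+.028*.259+.013*.966]]).round(4))
E
```

```text
t 27.0 pos [ 4.926e-01 -1.000e-04  2.746e-01] rot [ 3.135  0.014 -0.037] F [ 1.2  0.1 -0.5] open 0.0388 q [-0.15  0.3   1.63 -0.01  1.22  1.46]
flask2_cap [([0.5296, -0.2552, 0.0775], 0.78)]
flask0_mid []
hood_tab [([0.6589, 0.1823, 0.1793], 0.74)]
bolt_knob [([0.4508, 0.0627, 0.0807], 0.53), ([0.3734, 0.4463, -0.0003], 0.53)]
flask2_cap [([0.5297, -0.2571, 0.079], 0.66)]
flask0_mid [([0.5726, -0.1773, 0.0672], 0.8)]
hood_tab [([0.653, 0.177, 0.1832], 0.92)]
bolt_knob [([0.4525, 0.061, 0.0808], 0.5)]
[[ 0.5203 -0.1836  0.0788]
 [ 0.572  -0.1767  0.0648]]
[[ 0.5302 -0.2579  0.0788]
 [ 0.5819 -0.251   0.0648]]
```

View pics/g2t.png

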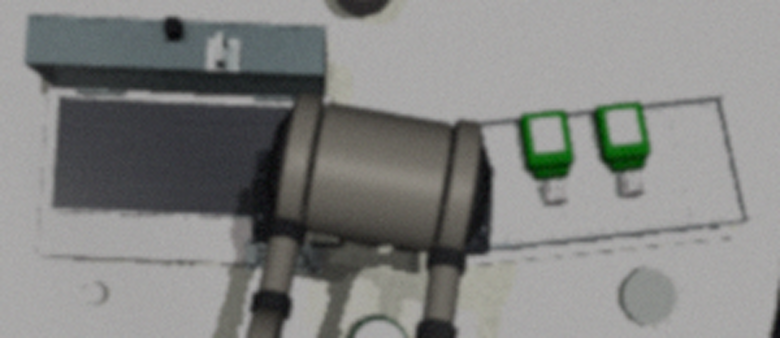

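View pics/g2s.png

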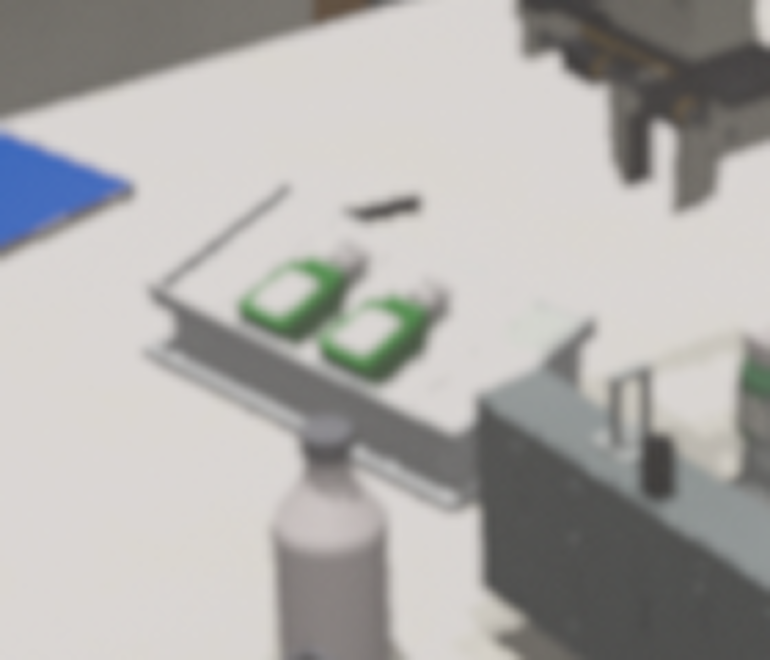

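```bash
python3 - <<'E'
from h import *
plan([((.658,.180,.305),down(-.017))],step=34)
E
```

```text
[{"offset":[19.5,-23.5,-4.5],"rotation":[0.001,0.002,-0.003]},{"offset":[20.0,-23.5,-4.0],"rotation":[0.001,0.002,-0.002]},{"offset":[19.5,-23.5,-4.5],"rotation":[0.0,0.002,-0.003]},{"offset":[20.0,-23.5,-4.0],"rotation":[0.001,0.002,-0.002]},{"offset":[20.0,-23.5,-4.5],"rotation":[0.001,0.002,-0.003]},{"offset":[20.0,-23.5,-4.0],"rotation":[0.001,0.002,-0.003]},{"offset":[20.0,-23.5,-4.0],"rotation":[0.001,0.002,-0.002]},{"offset":[20.5,-23.0,-4.0],"rotation":[0.001,0.002,-0.003]}]
```

{"fn": "apply_moves", "kwargs": {
  "motion": [
    {"offset": [15, -23.5, -10], "rotation": [0.001, 0.002, -0.003]},
    {"offset": [20, -23.5, -10], "rotation": [0.001, 0.002, -0.003]},
    {"offset": [20, -23.5, -8], "rotation": [0.001, 0.002, -0.003]},
    {"offset": [20, -23.5, -6], "rotation": [0.001, 0.002, -0.003]},
    {"offset": [20, -23.5, -3], "rotation": [0.001, 0.002, -0.003]},
    {"offset": [20, -23.5, 0], "rotation": [0.001, 0.002, -0.003]},
    {"offset": [18, -20, 0], "rotation": [0.001, 0.002, -0.003]},
    {"offset": [8, -10, 0], "rotation": [0, 0, 0]},
    {"offset": [2, -2, 0], "rotation": [0, 0, 0]},
    {"offset": [0, 0, 0], "rotation": [0, 0, 0]}
  ],
  "grip": 0.7
}}

```text
time: 28.33
tool_pos: [0.6502, 0.1615, 0.3069]
tool_rot: [-3.141, 0.006, -0.035]
contact_force: [0.0, -0.1, -0.5]
opening: 0.0277
```

```bash
python3 - <<'E'
from h import *
st();plan([((.658,.180,.28),down(-.017))],n=1)
p=read_camera("scene");crop(p,"h1",240,100,380,220,5.5)
E
```

```text
t 28.33 pos [0.6502 0.1615 0.3069] rot [-3.141  0.006 -0.035] F [ 0.  -0.1 -0.5] open 0.0277 q [0.13 0.62 1.04 0.   1.5  1.73]
[{"offset":[7.5,-18.5,27.0],"rotation":[0.0,0.006,-0.018]}]
```

View pics/h1.png

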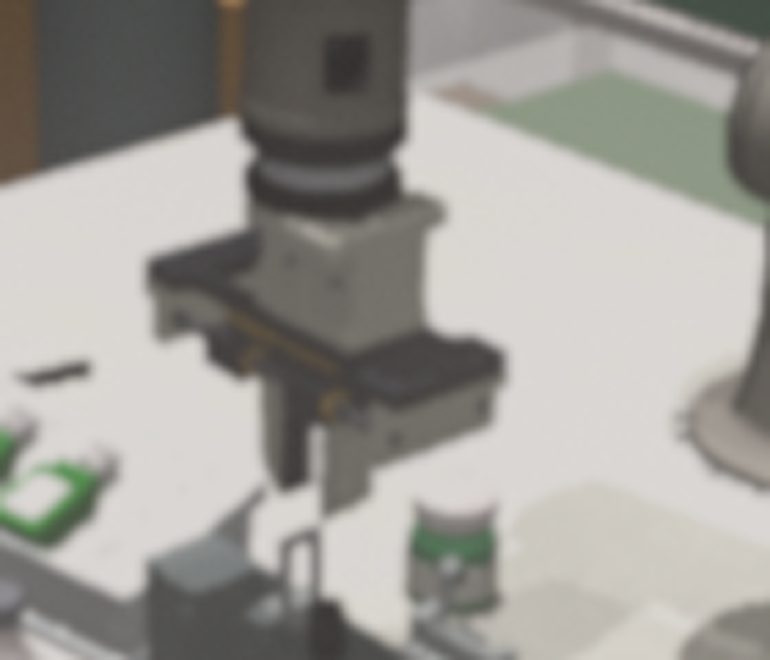

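{"fn": "apply_moves", "kwargs": {
  "motion": [
    {"offset": [7, -15, 0], "rotation": [0, 0.006, -0.018]},
    {"offset": [1, -4, 6], "rotation": [0, 0, 0]},
    {"offset": [0, 0, 8], "rotation": [0, 0, 0]},
    {"offset": [0, 0, 6], "rotation": [0, 0, 0]},
    {"offset": [0, 0, 2], "rotation": [0, 0, 0]},
    {"offset": [0, 0, 0], "rotation": [0, 0, 0]}
  ]
}}

```text
time: 28.88
tool_pos: [0.6563, 0.173, 0.2827]
tool_rot: [3.139, 0.003, -0.025]
contact_force: [-0.6, -0.0, -1.0]
opening: 0.0276
```

```bash
python3 - <<'E'
from h import *
st();plan([((.658,.180,.234),down(-.017))],n=3)
p=read_camera("scene");crop(p,"h2",240,120,380,240,5.5,[[.6565,.18,.181]])
E
```

```text
t 28.88 pos [0.6563 0.173  0.2827] rot [ 3.139e+00  3.000e-03 -2.500e-02] F [-0.6 -0.  -1. ] open 0.0276 q [ 0.15  0.64  1.05 -0.    1.45  1.74]
[{"offset":[0.5,-2.5,16.0],"rotation":[0.001,0.001,-0.003]},{"offset":[0.5,-2.5,16.5],"rotation":[0.0,0.001,-0.002]},{"offset":[0.5,-2.0,16.0],"rotation":[0.001,0.001,-0.003]}]
```

View pics/h2.png

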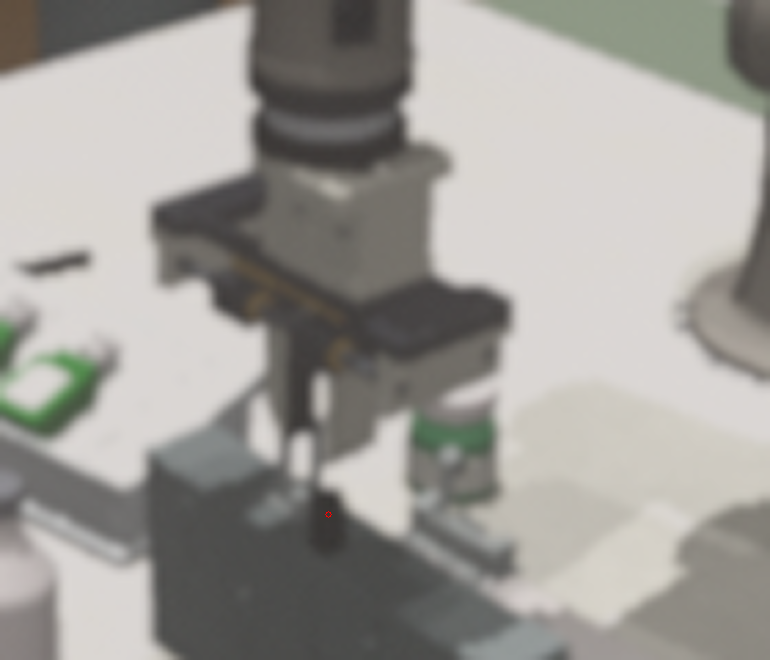

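{"fn": "apply_moves", "kwargs": {
  "motion": [
    {"offset": [1, -6.5, 0], "rotation": [0, 0, -0.008]},
    {"offset": [0, -1, 0], "rotation": [0, 0, 0]},
    {"offset": [0, 0, 0], "rotation": [0, 0, 0]}
  ]
}}

```text
time: 29.18
tool_pos: [0.6576, 0.1801, 0.2837]
tool_rot: [3.139, 0.002, -0.017]
contact_force: [0.2, 0.3, 0.7]
opening: 0.0277
```

```bash
python3 - <<'E'
from h import *
st();plan([((.658,.180,.235),down(-.017))],n=3)
E
```

```text
t 29.18 pos [0.6576 0.1801 0.2837] rot [ 3.139e+00  2.000e-03 -1.700e-02] F [0.2 0.3 0.7] open 0.0277 q [ 0.16  0.65  1.03 -0.    1.46  1.74]
[{"offset":[0.0,0.0,16.0],"rotation":[0.001,0.001,0.0]},{"offset":[0.5,0.0,16.5],"rotation":[0.0,0.001,0.0]},{"offset":[0.0,0.0,16.0],"rotation":[0.001,0.0,0.0]}]
```

{"fn": "apply_moves", "kwargs": {
  "motion": [
    {"offset": [0, 0, 12], "rotation": [0, 0, 0]},
    {"offset": [0, 0, 14], "rotation": [0, 0, 0]},
    {"offset": [0, 0, 10], "rotation": [0, 0, 0]},
    {"offset": [0, 0, 4], "rotation": [0, 0, 0]},
    {"offset": [0, 0, 0], "rotation": [0, 0, 0]}
  ]
}}

```text
time: 29.6
tool_pos: [0.6584, 0.1811, 0.2444]
tool_rot: [3.14, -0.002, -0.016]
contact_force: [0.6, -0.1, 0.9]
opening: 0.0277
```

```bash
python3 - <<'E'
from h import *
st();plan([((.658,.180,.235),down(-.017))],n=1)
E
```

```text
t 29.6 pos [0.6584 0.1811 0.2444] rot [ 3.14e+00 -2.00e-03 -1.60e-02] F [ 0.6 -0.1  0.9] open 0.0277 q [ 0.16  0.67  1.1  -0.    1.37  1.74]
[{"offset":[-0.5,1.0,9.5],"rotation":[0.001,-0.002,0.001]}]
```

{"fn": "apply_moves", "kwargs": {
  "motion": [
    {"offset": [0, 1, 8], "rotation": [0, 0, 0]},
    {"offset": [0, 0, 1], "rotation": [0, 0, 0]},
    {"offset": [0, 0, 0], "rotation": [0, 0, 0]}
  ]
}}

```text
time: 29.85
tool_pos: [0.6588, 0.1802, 0.2356]
tool_rot: [3.14, -0.004, -0.016]
contact_force: [-0.6, -1.0, 0.7]
opening: 0.0275
```

{"fn": "apply_moves", "kwargs": {
  "motion": [
    {"offset": [0, 0, 0], "rotation": [0, 0, 0]},
    {"offset": [0, 0, 0], "rotation": [0, 0, 0]},
    {"offset": [0, 0, 0], "rotation": [0, 0, 0]},
    {"offset": [0, 0, 0], "rotation": [0, 0, 0]}
  ],
  "grip": 1.0,
  "grip_force": 20
}}

```text
time: 30.18
tool_pos: [0.659, 0.18, 0.2363]
tool_rot: [3.141, -0.005, -0.016]
contact_force: [-0.1, 0.1, -2.8]
opening: 0.0137
```

```bash
python3 - <<'E'
from h import *
st();a=hang();print(a);arc(1.6,0,14)
E
```

```text
t 30.18 pos [0.659  0.18   0.2363] rot [ 3.141 -0.005 -0.016] F [-0.1  0.1 -2.8] open 0.0137 q [ 0.16  0.68  1.11 -0.    1.35  1.74]
1.6164300976463197
[{"offset":[-17.0,0.0,-3.5],"rotation":[0.001,-0.005,0.002]},{"offset":[-17.5,0.0,-1.5],"rotation":[0.0,0.0,0.0]},{"offset":[-18.0,0.0,0.5],"rotation":[0.0,0.0,0.0]},{"offset":[-17.0,0.0,3.0],"rotation":[0.0,0.0,0.0]},{"offset":[-17.0,0.0,4.5],"rotation":[0.0,0.0,0.0]},{"offset":[-16.5,0.0,6.5],"rotation":[0.0,0.0,0.0]},{"offset":[-15.5,0.0,8.0],"rotation":[0.0,0.0,0.0]},{"offset":[-14.5,0.0,10.0],"rotation":[0.0,0.0,0.0]},{"offset":[-13.0,0.0,11.5],"rotation":[0.0,0.0,0.0]},{"offset":[-12.0,0.0,13.0],"rotation":[0.0,0.0,0.0]},{"offset":[-10.0,0.0,14.5],"rotation":[0.0,0.0,0.0]},{"offset":[-8.5,0.0,15.5],"rotation":[0.0,0.0,0.0]}]
[{"offset":[-7.0,0.0,16.0],"rotation":[0.0,0.0,0.0]},{"offset":[-5.0,0.0,17.0],"rotation":[0.0,0.0,0.0]}]
```

{"fn": "apply_moves", "kwargs": {
  "motion": [
    {"offset": [-17, 0, -3], "rotation": [0, -0.005, 0]},
    {"offset": [-17.5, 0, -1.5], "rotation": [0, 0, 0]},
    {"offset": [-18, 0, 0.5], "rotation": [0, 0, 0]},
    {"offset": [-17, 0, 2.5], "rotation": [0, 0, 0]}
  ]
}}

```text
time: 30.52
tool_pos: [0.5957, 0.181, 0.2399]
tool_rot: [-3.139, -0.021, -0.018]
contact_force: [5.0, -0.1, -0.4]
opening: 0.0137
```

```bash
python3 - <<'E'
from h import *
st();a=hang();print(a);arc(a,0,10)
E
```

```text
t 30.52 pos [0.5957 0.181  0.2399] rot [-3.139 -0.021 -0.018] F [ 5.  -0.1 -0.4] open 0.0137 q [ 0.17  0.55  1.33 -0.    1.24  1.76]
1.2112884376441686
[{"offset":[-18.5,0.0,3.5],"rotation":[-0.002,-0.021,0.0]},{"offset":[-17.5,0.0,5.5],"rotation":[0.0,0.0,0.0]},{"offset":[-17.0,0.0,8.0],"rotation":[0.0,0.0,0.0]},{"offset":[-15.5,0.0,10.0],"rotation":[0.0,0.0,0.0]},{"offset":[-14.5,0.0,11.5],"rotation":[0.0,0.0,0.0]},{"offset":[-13.0,0.0,13.5],"rotation":[0.0,0.0,0.0]},{"offset":[-11.5,0.0,15.0],"rotation":[0.0,0.0,0.0]},{"offset":[-9.0,0.0,16.0],"rotation":[0.0,0.0,0.0]},{"offset":[-7.5,0.0,17.0],"rotation":[0.0,0.0,0.0]},{"offset":[-5.0,0.0,18.0],"rotation":[0.0,0.0,0.0]}]
```

{"fn": "apply_moves", "kwargs": {
  "motion": [
    {"offset": [-18, 0, 3.5], "rotation": [0, -0.02, 0]},
    {"offset": [-17.5, 0, 5.5], "rotation": [0, 0, 0]},
    {"offset": [-17, 0, 8], "rotation": [0, 0, 0]},
    {"offset": [-15.5, 0, 10], "rotation": [0, 0, 0]}
  ]
}}

```text
time: 30.85
tool_pos: [0.5315, 0.1821, 0.2172]
tool_rot: [-3.137, -0.024, -0.019]
contact_force: [1.8, -0.9, 5.9]
opening: 0.0137
```

```bash
python3 - <<'E'
from h import *
st();a=hang();print(a);arc(a,0,7)
E
```

```text
t 30.85 pos [0.5315 0.1821 0.2172] rot [-3.137 -0.024 -0.019] F [ 1.8 -0.9  5.9] open 0.0137 q [ 0.19  0.47  1.55 -0.    1.1   1.78]
0.7768136001242896
[{"offset":[-14.0,0.0,9.5],"rotation":[-0.004,-0.024,-0.001]},{"offset":[-12.5,0.0,11.5],"rotation":[0.0,0.0,0.0]},{"offset":[-11.5,0.0,13.0],"rotation":[0.0,0.0,0.0]},{"offset":[-10.0,0.0,14.0],"rotation":[0.0,0.0,0.0]},{"offset":[-8.0,0.0,15.0],"rotation":[0.0,0.0,0.0]},{"offset":[-6.5,0.0,15.5],"rotation":[0.0,0.0,0.0]},{"offset":[-4.5,0.0,16.5],"rotation":[0.0,0.0,0.0]}]
```

{"fn": "apply_moves", "kwargs": {
  "motion": [
    {"offset": [-14, 0, 9.5], "rotation": [-0.004, -0.024, 0]},
    {"offset": [-12.5, 0, 11.5], "rotation": [0, 0, 0]},
    {"offset": [-11.5, 0, 13], "rotation": [0, 0, 0]},
    {"offset": [-10, 0, 14], "rotation": [0, 0, 0]}
  ]
}}

```text
time: 31.18
tool_pos: [0.4859, 0.183, 0.1736]
tool_rot: [-3.139, -0.018, -0.018]
contact_force: [-1.0, -1.5, 4.5]
opening: 0.0135
```

```bash
python3 - <<'E'
from h import *
st();a=hang();print(a);arc(a,0,4)
E
```

```text
t 31.18 pos [0.4859 0.183  0.1736] rot [-3.139 -0.018 -0.018] F [-1.  -1.5  4.5] open 0.0135 q [ 0.21  0.45  1.72 -0.    0.96  1.8 ]
0.3759482090755495
[{"offset":[-8.0,0.0,12.0],"rotation":[-0.002,-0.018,0.0]},{"offset":[-6.0,0.0,13.0],"rotation":[0.0,0.0,0.0]},{"offset":[-5.5,0.0,13.5],"rotation":[0.0,0.0,0.0]},{"offset":[-3.5,0.0,14.0],"rotation":[0.0,0.0,0.0]}]
```

{"fn": "apply_moves", "kwargs": {
  "motion": [
    {"offset": [-8, 0, 12], "rotation": [0, -0.018, 0]},
    {"offset": [-6, 0, 13], "rotation": [0, 0, 0]},
    {"offset": [-5, 0, 12], "rotation": [0, 0, 0]},
    {"offset": [-2, 0, 7], "rotation": [0, 0, 0]}
  ]
}}

```text
time: 31.52
tool_pos: [0.4646, 0.1834, 0.1297]
tool_rot: [-3.139, -0.003, -0.017]
contact_force: [-2.0, -0.2, 3.1]
opening: 0.014
```

```bash
python3 - <<'E'
from h import *
st();a=hang();print(a);arc(a,0,1)
E
```

```text
t 31.52 pos [0.4646 0.1834 0.1297] rot [-3.139e+00 -3.000e-03 -1.700e-02] F [-2.  -0.2  3.1] open 0.014 q [0.22 0.49 1.8  0.   0.84 1.81]
0.06796527220267642
[{"offset":[-2.5,0.0,10.0],"rotation":[-0.003,-0.003,0.001]}]
```

{"fn": "apply_moves", "kwargs": {
  "motion": [
    {"offset": [-1, 0, 5], "rotation": [0, 0, 0]},
    {"offset": [-0.5, 0, 4], "rotation": [0, 0, 0]},
    {"offset": [0, 0, 2], "rotation": [0, 0, 0]}
  ]
}}

```text
time: 31.77
tool_pos: [0.4616, 0.1835, 0.1172]
tool_rot: [-3.139, 0.002, -0.018]
contact_force: [-3.6, -0.4, 3.3]
opening: 0.0135
```

```bash
python3 - <<'E'
from h import *
st();print(hang())
E
```

```text
t 31.77 pos [0.4616 0.1835 0.1172] rot [-3.139e+00  2.000e-03 -1.800e-02] F [-3.6 -0.4  3.3] open 0.0135 q [0.22 0.51 1.82 0.   0.81 1.81]
-0.012516014026744876
```

{"fn": "apply_moves", "kwargs": {
  "motion": [
    {"offset": [1, 0, 3], "rotation": [0, 0, 0]},
    {"offset": [0, 0, 3], "rotation": [0, 0, 0]}
  ]
}}

```text
time: 31.93
tool_pos: [0.4622, 0.1835, 0.113]
tool_rot: [-3.14, 0.004, -0.017]
contact_force: [-6.8, -3.7, 29.1]
opening: 0.0137
```

```bash
python3 - <<'E'
from h import *
st();print(hang())
E
```

```text
t 31.93 pos [0.4622 0.1835 0.113 ] rot [-3.14   0.004 -0.017] F [-6.8 -3.7 29.1] open 0.0137 q [0.22 0.52 1.82 0.   0.81 1.81]
-0.03761296296316988
```

{"fn": "apply_moves", "kwargs": {
  "motion": [
    {"offset": [0, 0, 0], "rotation": [0, 0, 0]},
    {"offset": [0, 0, 0], "rotation": [0, 0, 0]},
    {"offset": [0, 0, 0], "rotation": [0, 0, 0]},
    {"offset": [0, 0, -20], "rotation": [0, 0, 0]},
    {"offset": [0, 0, -30], "rotation": [0, 0, 0]},
    {"offset": [0, 0, -30], "rotation": [0, 0, 0]},
    {"offset": [-2, 25, -15], "rotation": [0, 0, 0]},
    {"offset": [-3, 30, 0], "rotation": [0, 0, 0]},
    {"offset": [-3, 25, 0], "rotation": [0, 0, 0]},
    {"offset": [0, 8, 0], "rotation": [0, 0, 0]},
    {"offset": [0, 0, 0], "rotation": [0, 0, 0]}
  ],
  "grip": 0.55
}}

```text
time: 32.85
tool_pos: [0.4575, 0.0937, 0.2128]
tool_rot: [-3.139, -0.005, -0.015]
contact_force: [0.8, 0.2, -1.2]
opening: 0.0409
```

```bash
python3 - <<'E'
from h import *
st();plan([((.4505,.0617,.17),down(BY))],n=2)
for n in("scene","top"):
    p=read_camera(n)
    for q in("hood_tab","bolt_knob"):print(n,q,[(x["location"],x["score"]) for x in tip_of(q,p)])
    if n=="scene":crop(p,"i1s",240,150,380,270,5.5)
    else:crop(p,"i1t",150,165,290,275,5.5)
E
```

```text
t 32.85 pos [0.4575 0.0937 0.2128] rot [-3.139 -0.005 -0.015] F [ 0.8  0.2 -1.2] open 0.0409 q [0.04 0.32 1.8  0.   1.02 1.62]
[{"offset":[-3.5,16.0,21.5],"rotation":[-0.001,-0.002,0.001]},{"offset":[-3.0,16.0,21.0],"rotation":[-0.002,-0.003,0.002]}]
scene hood_tab [([0.4692, 0.1868, 0.0624], 0.85), ([0.5345, 0.1826, 0.0001], 0.3)]
scene bolt_knob [([0.4488, 0.0644, 0.0843], 0.59), ([0.7366, 0.0068, -0.0005], 0.45)]
top hood_tab []
top bolt_knob []
```

View pics/i1s.png

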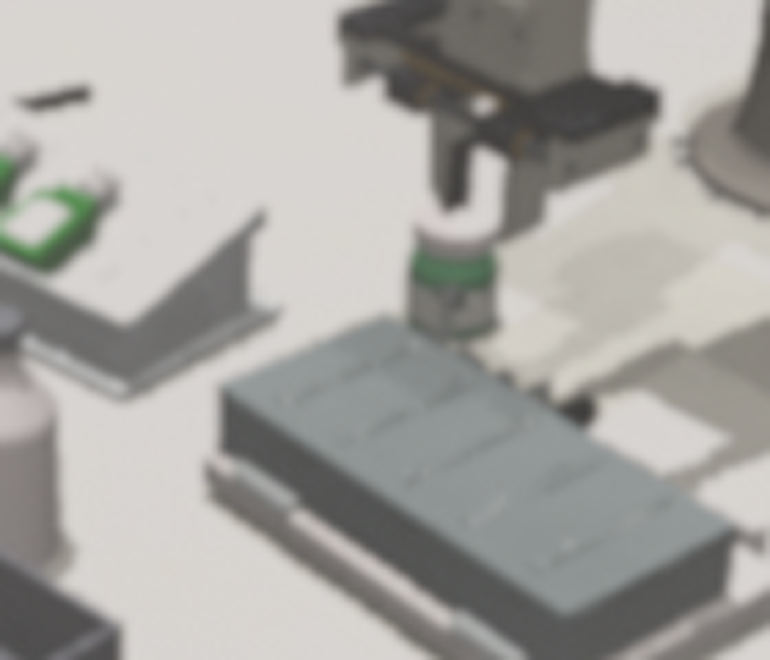

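View pics/i1t.png

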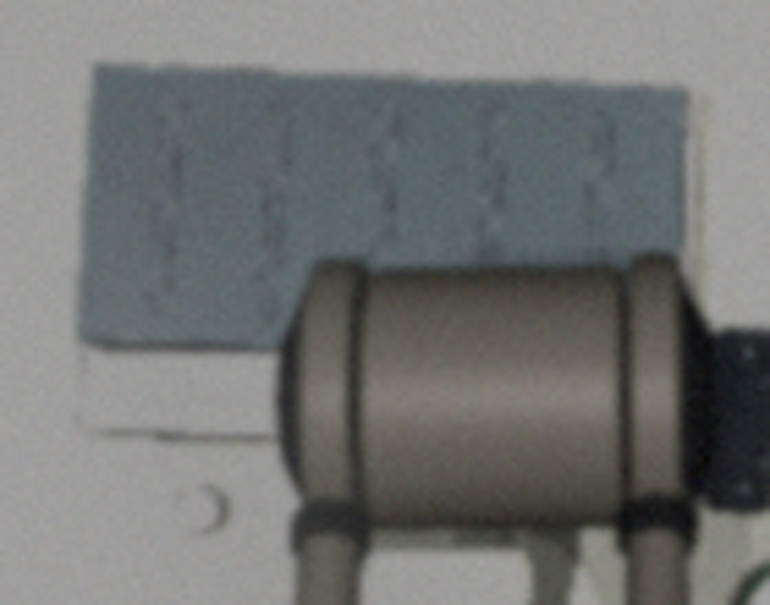

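{"fn": "apply_moves", "kwargs": {
  "motion": [
    {"offset": [-3, 15, 10], "rotation": [0, 0, 0]},
    {"offset": [-3, 13, 10], "rotation": [0, 0, 0]},
    {"offset": [0, 3, 5], "rotation": [0, 0, 0]},
    {"offset": [0, 0, 0], "rotation": [0, 0, 0]}
  ]
}}

```text
time: 33.48
tool_pos: [0.4514, 0.0675, 0.186]
tool_rot: [-3.138, -0.004, -0.006]
contact_force: [0.2, 0.6, 1.2]
opening: 0.0412
```

```bash
python3 - <<'E'
from h import *
st();plan([((.4505,.0617,.17),down(BY))],n=1)
E
```

```text
t 33.48 pos [0.4514 0.0675 0.186 ] rot [-3.138 -0.004 -0.006] F [0.2 0.6 1.2] open 0.0412 q [-0.02  0.34  1.86  0.    0.94  1.55]
[{"offset":[-1.0,6.0,16.0],"rotation":[-0.004,-0.004,0.012]}]
```

{"fn": "apply_moves", "kwargs": {
  "motion": [
    {"offset": [-1, 5, 8], "rotation": [-0.004, -0.004, 0.012]},
    {"offset": [0, 0, 14], "rotation": [0, 0, 0]},
    {"offset": [0, 0, 14], "rotation": [0, 0, 0]},
    {"offset": [0, 0, 8], "rotation": [0, 0, 0]},
    {"offset": [0, 0, 2], "rotation": [0, 0, 0]},
    {"offset": [0, 0, 0], "rotation": [0, 0, 0]}
  ]
}}

```text
time: 33.98
tool_pos: [0.4519, 0.0646, 0.1378]
tool_rot: [3.141, -0.001, -0.019]
contact_force: [-0.2, 0.1, 0.4]
opening: 0.041
```

```bash
python3 - <<'E'
from h import *
st();plan([((.4505,.0617,.135),down(BY))],n=1)
E
```

```text
t 33.98 pos [0.4519 0.0646 0.1378] rot [ 3.141e+00 -1.000e-03 -1.900e-02] F [-0.2  0.1  0.4] open 0.041 q [-0.03  0.42  1.91 -0.    0.81  1.56]
[{"offset":[-1.5,3.0,3.0],"rotation":[0.0,-0.001,-0.001]}]
```

{"fn": "apply_moves", "kwargs": {
  "motion": [
    {"offset": [-1.5, 3, 2.5], "rotation": [0, 0, 0]},
    {"offset": [0, 0, 0], "rotation": [0, 0, 0]},
    {"offset": [0, 0, 0], "rotation": [0, 0, 0]}
  ]
}}

```text
time: 34.23
tool_pos: [0.4509, 0.0618, 0.1359]
tool_rot: [3.141, -0.003, -0.018]
contact_force: [0.1, -0.4, -0.6]
opening: 0.0417
```

{"fn": "apply_moves", "kwargs": {
  "motion": [
    {"offset": [0, 0, 0], "rotation": [0, 0, 0]},
    {"offset": [0, 0, 0], "rotation": [0, 0, 0]},
    {"offset": [0, 0, 0], "rotation": [0, 0, 0]},
    {"offset": [0, 0, 0], "rotation": [0, 0, 0]},
    {"offset": [0, 0, 0], "rotation": [0, 0, 0]}
  ],
  "grip": 1.0,
  "grip_force": 20
}}

```text
time: 34.65
tool_pos: [0.4516, 0.0622, 0.1375]
tool_rot: [-3.141, -0.006, -0.019]
contact_force: [0.1, 7.0, -1.4]
opening: 0.014
```

```bash
python3 - <<'E'
from h import *
st()
E
```

```text
t 34.65 pos [0.4516 0.0622 0.1375] rot [-3.141 -0.006 -0.019] F [ 0.1  7.  -1.4] open 0.014 q [-0.03  0.42  1.91  0.    0.8   1.56]
```

Gripped the ball. Shoot home: +y 36 mm.

{"fn": "apply_moves", "kwargs": {
  "motion": [
    {"offset": [0, -8, 0], "rotation": [0, 0, 0]},
    {"offset": [0, -8, 0], "rotation": [0, 0, 0]},
    {"offset": [0, -8, 0], "rotation": [0, 0, 0]},
    {"offset": [0, -7, 0], "rotation": [0, 0, 0]},
    {"offset": [0, -3, 0], "rotation": [0, 0, 0]},
    {"offset": [0, -1, 0], "rotation": [0, 0, 0]}
  ]
}}

```text
time: 35.15
tool_pos: [0.4523, 0.0997, 0.1374]
tool_rot: [3.139, -0.006, -0.017]
contact_force: [0.1, -11.8, 0.7]
opening: 0.0145
```

```bash
python3 - <<'E'
from h import *
st()
E
```

```text
t 35.15 pos [0.4523 0.0997 0.1374] rot [ 3.139 -0.006 -0.017] F [  0.1 -11.8   0.7] open 0.0145 q [ 0.05  0.43  1.9  -0.    0.81  1.64]
```

```bash
python3 - <<'E'
from h import *
p,r=cur();T=[];R=.0375
a0=1.51
for a in np.linspace(a0,0,9)[1:]:
    dx=-R*(np.cos(a)-np.cos(a0));T.append((p+[dx*np.cos(BY),dx*np.sin(BY)-.0008,R*(np.sin(a)-np.sin(a0))],down(BY)))
plan(T,n=1)
E
```

```text
[{"offset":[-7.0,1.0,1.0],"rotation":[0.002,-0.006,0.001]},{"offset":[-6.5,0.0,2.5],"rotation":[0.0,0.0,0.0]},{"offset":[-6.0,0.0,3.5],"rotation":[0.0,0.0,0.0]},{"offset":[-5.5,0.0,4.5],"rotation":[0.0,0.0,0.0]},{"offset":[-4.5,0.0,6.0],"rotation":[0.0,0.0,0.0]},{"offset":[-3.0,0.0,6.0],"rotation":[0.0,0.0,0.0]},{"offset":[-2.0,0.0,7.0],"rotation":[0.0,0.0,0.0]},{"offset":[-0.5,0.0,7.0],"rotation":[0.0,0.0,0.0]}]
```

{"fn": "apply_moves", "kwargs": {
  "motion": [
    {"offset": [-7, 0.5, 1], "rotation": [0, -0.006, 0]},
    {"offset": [-6.5, 0, 2.5], "rotation": [0, 0, 0]},
    {"offset": [-6, 0, 3.5], "rotation": [0, 0, 0]}
  ]
}}

```text
time: 35.4
tool_pos: [0.4342, 0.0995, 0.1301]
tool_rot: [3.137, -0.004, -0.015]
contact_force: [3.6, -2.3, -5.2]
opening: 0.0146
```

```bash
python3 - <<'E'
from h import *
st()
E
```

```text
t 35.4 pos [0.4342 0.0995 0.1301] rot [ 3.137 -0.004 -0.015] F [ 3.6 -2.3 -5.2] open 0.0146 q [ 0.06  0.42  1.95 -0.01  0.77  1.65]
```

{"fn": "apply_moves", "kwargs": {
  "motion": [
    {"offset": [-5, 0, 4.5], "rotation": [0, 0, 0]},
    {"offset": [-4.5, 0, 5.5], "rotation": [0, 0, 0]},
    {"offset": [-3, 0, 6], "rotation": [0, 0, 0]}
  ]
}}

```text
time: 35.65
tool_pos: [0.4216, 0.0997, 0.1135]
tool_rot: [3.137, -0.008, -0.015]
contact_force: [3.2, -3.0, 0.2]
opening: 0.0139
```

```bash
python3 - <<'E'
from h import *
st()
E
```

```text
t 35.65 pos [0.4216 0.0997 0.1135] rot [ 3.137 -0.008 -0.015] F [ 3.2 -3.   0.2] open 0.0139 q [ 0.06  0.43  2.   -0.01  0.71  1.65]
```

{"fn": "apply_moves", "kwargs": {
  "motion": [
    {"offset": [-2, 0, 6], "rotation": [0, 0, 0]},
    {"offset": [-1, 0, 6], "rotation": [0, 0, 0]},
    {"offset": [0, 0, 3], "rotation": [0, 0, 0]}
  ]
}}

```text
time: 35.9
tool_pos: [0.4192, 0.0997, 0.0975]
tool_rot: [3.138, -0.011, -0.015]
contact_force: [-2.7, -3.3, 27.7]
opening: 0.0139
```

```bash
python3 - <<'E'
from h import *
st()
E
```

```text
t 35.9 pos [0.4192 0.0997 0.0975] rot [ 3.138 -0.011 -0.015] F [-2.7 -3.3 27.7] open 0.0139 q [ 0.06  0.46  2.02 -0.01  0.66  1.65]
```

At the down stop (28 N). Release and retreat upward.

{"fn": "apply_moves", "kwargs": {
  "motion": [
    {"offset": [0, 0, -0.5], "rotation": [0, 0, 0]},
    {"offset": [0, 0, 0], "rotation": [0, 0, 0]},
    {"offset": [0, 0, 0], "rotation": [0, 0, 0]},
    {"offset": [0, 0, 0], "rotation": [0, 0, 0]},
    {"offset": [0, 0, -20], "rotation": [0, 0, 0]},
    {"offset": [0, 0, -30], "rotation": [0, 0, 0]},
    {"offset": [0, 0, -35], "rotation": [0, 0, 0]},
    {"offset": [0, 0, -40], "rotation": [0, 0, 0]},
    {"offset": [-10, 20, -30], "rotation": [0, 0, 0]},
    {"offset": [-10, 40, 0], "rotation": [0, 0, 0]},
    {"offset": [-5, 40, 0], "rotation": [0, 0, 0]},
    {"offset": [0, 40, 0], "rotation": [0, 0, 0]}
  ],
  "grip": 0.55
}}

```text
time: 36.9
tool_pos: [0.3862, -0.0365, 0.2576]
tool_rot: [3.14, 0.003, -0.004]
contact_force: [1.1, 0.9, -0.3]
opening: 0.0413
```

{"fn": "apply_moves", "kwargs": {
  "motion": [
    {"offset": [0, 40, 0], "rotation": [0, 0, 0]},
    {"offset": [0, 40, 0], "rotation": [0, 0, -0.05]},
    {"offset": [-10, 40, 0], "rotation": [0, 0, -0.05]},
    {"offset": [-10, 40, 0], "rotation": [0, 0, -0.05]},
    {"offset": [-10, 40, 0], "rotation": [0, 0, -0.05]},
    {"offset": [-10, 40, 0], "rotation": [0, 0, -0.05]},
    {"offset": [-10, 30, 0], "rotation": [0, 0, -0.05]},
    {"offset": [0, 0, 0], "rotation": [0, 0, 0]},
    {"offset": [0, 0, 0], "rotation": [0, 0, 0]}
  ]
}}

```text
time: 37.65
tool_pos: [0.358, -0.3241, 0.2571]
tool_rot: [-3.14, 0.002, 0.304]
contact_force: [-0.4, 0.7, 0.6]
opening: 0.0412
```

```bash
python3 - <<'E'
from h import *
st()
for n in("scene","top"):
    p=read_camera(n)
    for q in("hood_tab","bolt_knob","flask0_cap","flask0_mid","petri","spare_cap","wash_bottle","sample_jar","beaker","timer","marker"):print(n,q,[(x["location"],x["score"]) for x in tip_of(q,p)[:2]])
    if n=="scene":crop(p,"j1s",180,130,400,270,3.5)
    else:crop(p,"j1t",150,165,290,275,5.5);crop(p,"j1r",305,165,445,260,5.5);
E
```

```text
t 37.65 pos [ 0.358  -0.3241  0.2571] rot [-3.14e+00  2.00e-03  3.04e-01] F [-0.4  0.7  0.6] open 0.0412 q [-0.89  0.3   1.69 -0.    1.15  0.37]
scene hood_tab [([0.4694, 0.1846, 0.0639], 0.65)]
scene bolt_knob [([0.4161, 0.099, 0.0443], 0.57)]
scene flask0_cap [([0.5253, -0.183, 0.0796], 0.75)]
scene flask0_mid [([0.5709, -0.1808, 0.0603], 0.53)]
scene petri [([0.5529, 0.4701, 0.0003], 0.32)]
scene spare_cap [([0.4186, -0.4288, 0.0014], 0.65), ([0.4184, 0.2697, 0.0022], 0.46)]
scene wash_bottle [([0.7357, 0.0049, 0.0023], 0.86), ([0.3728, 0.444, 0.0027], 0.38)]
scene sample_jar [([0.374, -0.0166, 0.0009], 0.8)]
scene beaker [([0.374, 0.4433, 0.0025], 0.59), ([0.3682, -0.0182, -0.0018], 0.53)]
scene timer [([0.5544, 0.4675, 0.0013], 0.59)]
scene marker [([0.418, -0.4278, 0.0013], 0.58)]
top hood_tab [([0.465, 0.181, 0.0669], 0.87), ([0.531, 0.1761, -0.0006], 0.43)]
top bolt_knob [([0.4173, 0.0987, 0.0416], 0.4), ([0.5826, -0.2492, 0.0624], 0.2)]
top flask0_cap [([0.5262, -0.1872, 0.0754], 0.74), ([0.5732, -0.1763, 0.0672], 0.37)]
top flask0_mid []
top petri [([0.4263, -0.294, -0.0019], 0.6)]
top spare_cap [([0.4121, 0.2678, -0.0017], 0.43)]
top wash_bottle [([0.7371, 0.0066, -0.0031], 0.94)]
top sample_jar [([0.3683, -0.0157, -0.0001], 0.66)]
top beaker [([0.3757, 0.4458, -0.004], 0.87)]
top timer [([0.5528, 0.471, 0.0053], 0.93), ([0.424, -0.2934, -0.0031], 0.33)]
top marker [([0.4145, -0.4299, 0.0051], 0.61), ([0.5516, 0.4745, 0.0039], 0.35)]
```

View pics/j1s.png

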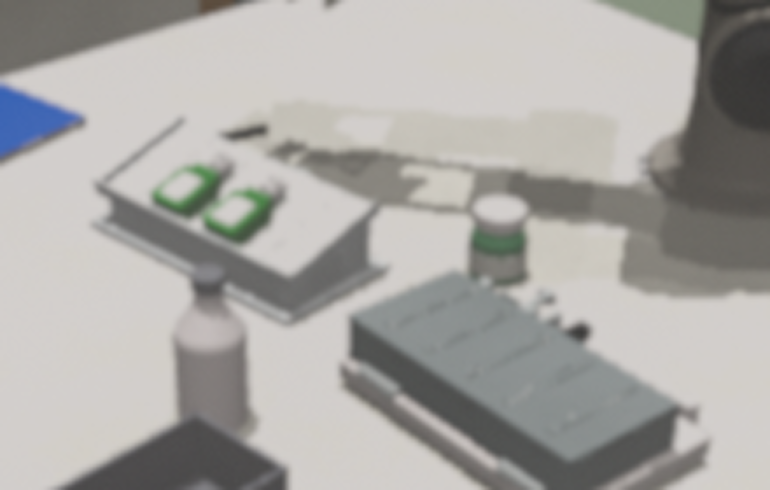

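View pics/j1t.png

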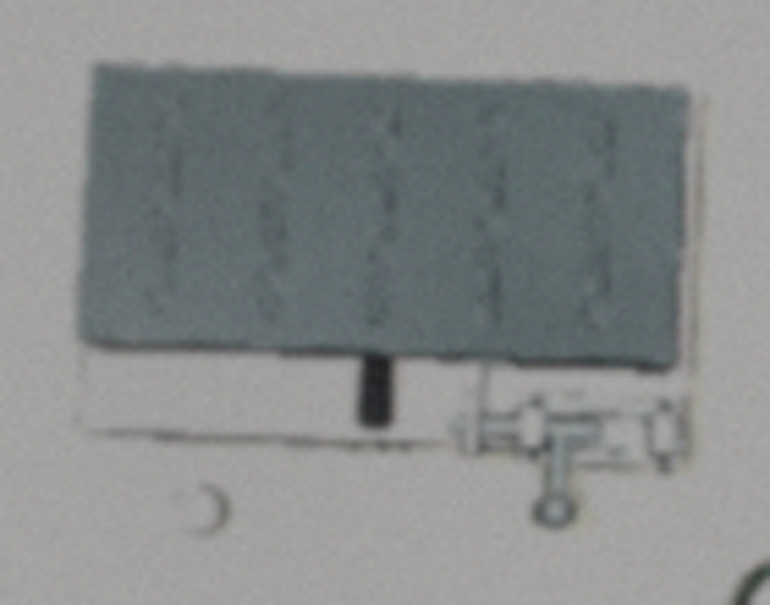

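View pics/j1r.png

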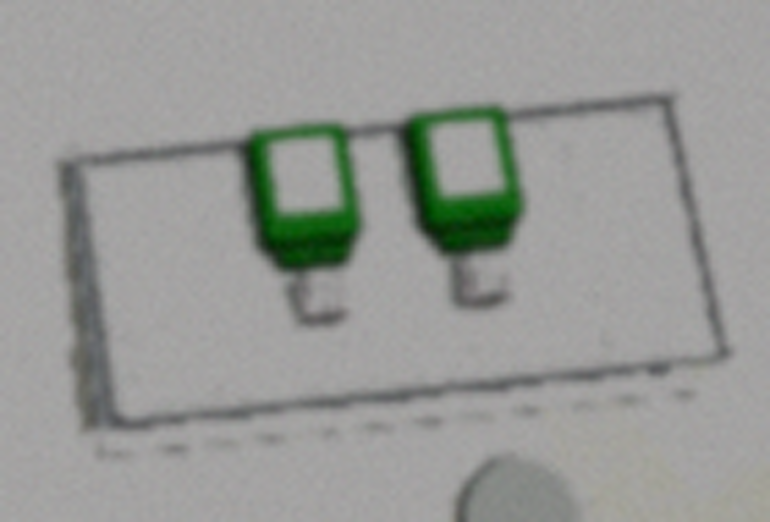

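```bash
python3 - <<'E'
from cell import *
print(hand_in())
E
```

```text
the job is handed in; nothing more can be done
None
```

The job is done and handed in after about 38 s of the 210 s allowed.

**What I did:**
- I lifted the bolt handle, drew the bolt fully back against its stop and swung the hood up to its stop.
- The tray held two flasks. I laid both on the light rack, cap uphill, and slid each down until I felt the stop lip push back with about 5–8 N.
- I then shut the hood onto its stop, shot the bolt home to its stop and laid the handle down in its notch.

**Last checks:**
- **Box:** in the final pictures the hood, bolt and handle look the same as at the start. The knob was found at (0.417, 0.099, 0.042), within 2 mm of where it began.
- **Flasks:** both lie flat on the rack with their base ends at the lip. The networks placed the first flask's cap about 5 mm further down the slope than my rack fit predicted. That is about their stated accuracy, and I rely on the lip contact I felt.
- **Bystanders:** all seven were found within measuring error of their starting places. The scene camera gave a false hit for the petri dish and one for the spare cap, but the top camera found both in place.
- **Forces:** the highest force I read was about 29 N, when pressing the hood shut. Forces were only read at the end of each move.

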